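# Turn a closed parts tray over onto the display stand

### The arm

A 7-joint arm with a two-finger parallel gripper is mounted at the origin on the work surface. World frame = base frame: x ahead of the robot, y to its left, z up, the work surface at z = 0. Lengths are in m, angles in rad, forces in N, time in s.
With the tool pointing down it reaches from about 0.4 to 0.85 m from the base axis. Payload 6.9 kg.
Tool frame: the origin (TCP) lies between the finger pads; the fingertips stand 19 mm ahead of it and the grasp point (between the pads) is the TCP (arm.tips_ahead is the distance from the TCP to the fingertips, in m); x points along the fingers, y is the direction in which the jaws open and shut, and the axes are right-handed (so a half turn about x gives the same grasp; the last joint's range is limited). The gripper opens to 85 mm and grips with 20 to 120 N. Pads are 22 mm wide; open, the fingers measure 114 mm over their backs; the gripper's body (76 mm by 85 mm) begins 54 mm behind the grasp point. The pads swing forward as they close: fully open they stand 13 mm farther back than shut.
Start: joints at [1.397, 0.507, -0.238, 1.5, 0.126, 1.149, -0.155], TCP at [0.173, -0.601, 0.25] pointing down, gripper open.
Joint ranges: [-3.08, 3.08], [-0.24, 2.05], [-1.43, 1.35], [0, 2.5], [-1.52, 4.66], [0.17, 1.96], [-2.89, 2.89]. Speed limits (rad/s): [2.39, 2.39, 3.14, 3.14, 3.14, 3.14, 3.14].

### API

Orientations are given as a 3x3 rotation matrix whose columns are the frame's x, y, z axes.
In Python, from station import arm, claw, planner, readout, imaging, sign_off, models gives the robot as it stands. The module is installed in compiled form; this text tells all that it offers. Calls block until the motion is done:
- arm.move_pose(position, orientation): joint-space move of the TCP to a pose.
- arm.move_straight(position, rot=None, v=0.15, f_stop=None): straight line of the TCP; rot=None keeps the orientation; v is the mean speed in m/s. With f_stop (N) it stops when the force on the tool has changed by that much, and returns True; else False.
- arm.movej(angles): joint-space move.
- claw.gripper_to(opening, grip_force=None): opening from 0.0 (shut) to 1.0 (fully open); grip_force is the grip in N (None keeps the last); returns when the fingers have stopped.
- arm.pause(seconds).
- planner.solve_ik(position, orientation): joint angles nearest the present ones, or None.
- readout.get_state(): the state.
- imaging.read_camera(name): name is "scene" or "side" or "wrist"; returns the picture (384x512x3 uint8, red, green, blue); there is no depth.
- imaging.camera_params(name): a dict with "intrinsics" (3x3 intrinsics, pixels), "distortion" ([k1, k2, p1, p2, k3] as OpenCV has them; the pictures are not rectified), "world_from_camera" (4x4, takes a point from camera to world coordinates). Camera axes: x right, y up, looking along -z (the intrinsics and any distortion apply to the point x, -y, -z); pixel columns grow to the right and rows downward; lengths in m; the calibration is good to about 2 mm. A picture is of the moment at which its call begins: read the wrist's pose just before it. camera_params takes no time and is no camera call; for the wrist camera it gives the pose at the moment of the call.
A pose or a line that the arm cannot do raises arm.Unreachable and nothing moves.
- sign_off(): hands the job in, once; it reports no verdict.
Trained networks look in the newest picture that a camera, given by its name, has taken for a name from the list of things; names that differ only in an ending like _2 or _b are one class to them, and where a whole thing is asked for, a point or a joint stands for the part that bears it (a point fixed in the world has none). Each returns a list of dicts, best first, with "conf" (0 to 1); they miss things now and then, are a little off and sometimes report something else, mostly with a low value. They report only what shows in the picture. A call takes as long as a camera call.
- models.outline_of(camera, label): "pixels" (384x512 bool, what is visible of it) and "extent" ([left, top, right, bottom] in pixels, round what is visible of it).
- models.pinpoint(camera, label): "xy" ([column, row] in pixels: a listed point, or the origin of a listed thing).
The state is a dict: "t": time; "joint_pos": joint angles; "qvel": joint speeds; "effort": joint torques, N m; "position": TCP position; "orientation": TCP orientation; "force": force on the tool from outside, world axes, zero at the start; "wrist_torque": the same for the moment, N m; "grip_width": opening from 0.0 (shut) to 1.0 (fully open).
Only numpy, scipy, OpenCV 4.12 (cv2) and the standard library are available. Lean on these libraries where they do the work, as an engineer would, in place of code of your own. Each camera call takes 0.05 s, during which the arm holds its last target.

### The job

The closed stock case leaning on the steel rack is the wrong way up: the red tray is underneath, against the rack, and its plywood board lies on top with a loose gauge between them. Pick up tray and board together, turn the pair over without letting it come open, and lean it square and central on the empty white display stand, board against the stand's back and tray on top, gently let down until its lower edge stands on the stand's rest (the rest is adjustable: feel for it, do not bump it or drop the case on it). Let go, and leave the other goods on the counter where they are.

Things in the scene. Friction and masses are not known exactly. Their poses are not given: they have to be found in the camera images.
- tray_center (a point): centre of the red open tray, a shallow box 170 x 120 mm, 30 high, walls and floor 4, 0.14-0.24 kg. x along its length, y its width, z out of its mouth. At the start its floor lies on rack_back, x points downhill, z out of the rack's face. Tray and board (38 mm over both) are not fastened together; the upper 120 mm edge of the pair stands 50 mm clear above the rack's plate
- tray_floor (a point): centre of the outside of the tray's floor, 15 mm from the tray's centre along its -z; same axes
- board_center (a point): centre of the flat plywood board (170 x 120 x 8 mm, 0.12 kg) that closes the tray's mouth at the start, flush with its outline; x along its length, z across its thickness, axes at the start as the tray's
- gauge_center (a point): centre of the loose round gauge (64 mm across, 18 mm thick, 0.08 to 0.17 kg) shut inside the tray; unseen until opened, free to slide inside
- rack_back: back plate of the steel rack holding the case at the start; fixed, leaning 28 degrees from vertical, its face looking up and away from the robot. Origin: middle of the face's foot, at its fixed rest. x downhill along the face, y level along its 130 mm width, z out of the face. The plate ends at x = -0.120; the rest stands out 54 mm
- stand_back: back plate of the empty white display stand; fixed, leaning 38 degrees; axes as on rack_back, origin on the face 50 mm above the table. Its middle reaches up to x = -0.095, two 20 mm wide ears at its sides to -0.130. The rest, 130 mm wide, stands out 60 mm, upper side anywhere from x = 0.020 to -0.028: differs each time, not reported, to be felt for. Its sprung top gives 6 mm, 2.5 N per mm
- bin_mid: small open red bin, 100 x 70 x 50 mm, between the two easels; origin under its centre
- switch: black toggle switch, 55 x 40 x 56 mm high, on the table between the easels; origin under its centre
- driver: screwdriver lying on the table; bystander
- jar: small closed jar, 64 mm across, 75 mm high; origin under its centre
- pump: round metal fuel strainer with a spigot, 76 mm across, 78 mm high; origin under its centre
- breaker: grey circuit breaker block, 70 x 45 x 51 mm; origin under its centre
- wrench: open-ended wrench lying on the table between the robot and the easels; bystander

How it is judged:
By the outcome, as a careful person would: the job done as asked, in the order asked, and still so for the second after the job is handed in, with the robot touching nothing.
It also fails if it takes over 45 s, if anything falls off the work surface, if the arm or the gripper's body presses on something with over 40 N, if the wrist force passes 120 N, or if a joint passes its speed limit or range.

## Working session

There is one attempt and no reset: what is moved stays moved. The work goes in short steps, each a Python script; the robot and the scene stay as the last script left them, time stands still between calls to the robot, and variables do not carry over. Pictures are saved under pics/ and viewed, and the job is handed in when it is done.

```bash
mkdir -p pics; python3 - <<'E'
from station import arm, claw, planner, readout, imaging, models
import cv2, numpy as np
s=readout.get_state(); print({k:np.round(v,3) for k,v in s.items()})
for c in ["scene","side","wrist"]:
    im=imaging.read_camera(c); cv2.imwrite(f"pics/a_{c}.png",im[:,:,::-1])
    p=imaging.camera_params(c); print(c,{k:np.round(v,4).tolist() for k,v in p.items()})
E
```

```text
{'t': np.float64(0.0), 'joint_pos': array([ 1.397,  0.508, -0.238,  1.501,  0.126,  1.149, -0.155]), 'qvel': array([ 0.001,  0.001, -0.   ,  0.002, -0.001, -0.001,  0.001]), 'effort': array([ 0.0000e+00, -6.2060e+01, -2.1870e+00, -2.4965e+01,  1.2000e-02,
        1.2000e-02,  0.0000e+00]), 'position': array([ 0.172, -0.6  ,  0.249]), 'orientation': array([[-0.001,  0.276, -0.961],
       [ 0.002, -0.961, -0.276],
       [-1.   , -0.002,  0.   ]]), 'force': array([-0.148,  0.917, -0.065]), 'wrist_torque': array([-0.017, -0.031,  0.015]), 'grip_width': np.float64(1.0)}
scene {'intrinsics': [[485.9235, 0.0, 260.0462], [0.0, 485.9235, 195.7353], [0.0, 0.0, 1.0]], 'distortion': [-0.098, 0.0, 0.0, 0.0, 0.0], 'world_from_camera': [[0.842, -0.3816, 0.3812, 1.2001], [0.5391, 0.5711, -0.6191, -1.0134], [0.0186, 0.7268, 0.6866, 1.2202], [0.0, 0.0, 0.0, 1.0]]}
side {'intrinsics': [[405.164, 0.0, 258.3309], [0.0, 405.164, 195.5585], [0.0, 0.0, 1.0]], 'distortion': [-0.001, 0.0, 0.0, 0.0, 0.0], 'world_from_camera': [[-0.9785, 0.1097, -0.1744, 0.4041], [-0.2052, -0.5933, 0.7783, 0.8561], [-0.018, 0.7974, 0.6031, 0.7882], [0.0, 0.0, 0.0, 1.0]]}
wrist {'intrinsics': [[317.2216, 0.0, 253.2007], [0.0, 317.2216, 190.3446], [0.0, 0.0, 1.0]], 'distortion': [-0.0359, 0.0, 0.0, 0.0, 0.0], 'world_from_camera': [[0.276, 0.9211, 0.2746, 0.2423], [-0.9612, 0.2648, 0.0778, -0.5803], [-0.001, -0.2854, 0.9584, 0.3729], [0.0, 0.0, 0.0, 1.0]]}
```

View pics/a_scene.png

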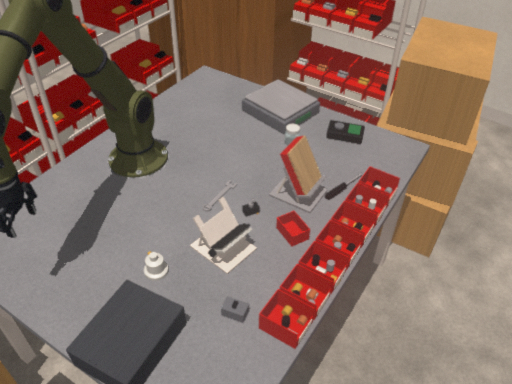

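View pics/a_side.png

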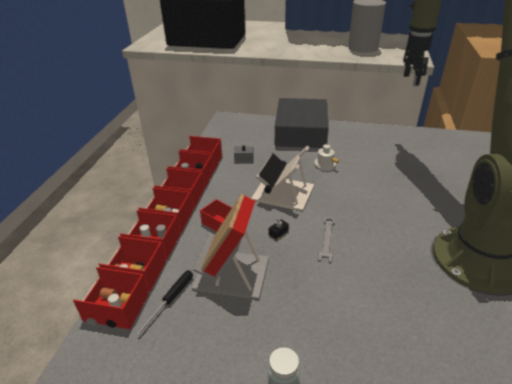

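View pics/a_wrist.png

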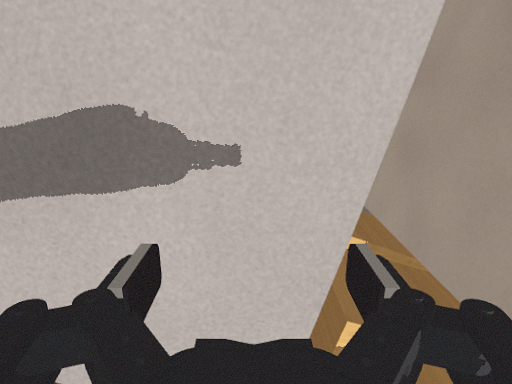

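```bash
cat > h.py <<'E'
from station import arm, claw, planner, readout, imaging, models
import cv2, numpy as np
def ray(cam,xy,p=None):
    p=p or imaging.camera_params(cam)
    K=np.array(p["intrinsics"]);D=np.array(p["distortion"]);T=np.array(p["world_from_camera"])
    u=cv2.undistortPoints(np.array([[xy]],float),K,D)[0,0]
    d=T[:3,:3]@np.array([u[0],-u[1],-1.]); return T[:3,3],d/np.linalg.norm(d)
def proj(cam,P,p=None):
    p=p or imaging.camera_params(cam)
    K=np.array(p["intrinsics"]);D=np.array(p["distortion"]);T=np.array(p["world_from_camera"])
    q=(np.atleast_2d(P)-T[:3,3])@T[:3,:3]; q=q*[1,-1,-1]
    return cv2.projectPoints(q,np.zeros(3),np.zeros(3),K,D)[0][:,0]
def tri(rs):
    A=np.zeros((3,3));b=np.zeros(3)
    for o,d in rs:
        M=np.eye(3)-np.outer(d,d);A+=M;b+=M@o
    x=np.linalg.solve(A,b); return x,[np.linalg.norm((np.eye(3)-np.outer(d,d))@(x-o)) for o,d in rs]
def onz(cam,xy,z):
    o,d=ray(cam,xy); return o+d*(z-o[2])/d[2]
E
python3 - <<'E'
from h import *
for c in ["scene","side"]:
    im=imaging.read_camera(c)
    x0,y0,x1,y1=(180,120,380,290) if c=="scene" else (170,120,350,310)
    cv2.imwrite(f"pics/b_{c}.png",cv2.resize(im[y0:y1,x0:x1,::-1],None,fx=4 if c=="scene" else 3.1,fy=4 if c=="scene" else 3.1,interpolation=cv2.INTER_CUBIC)[:600,:800])
for l in ["tray_center","tray_floor","board_center","rack_back","stand_back","bin_mid","switch","driver","jar","pump","breaker","wrench"]:
    r=[]
    for c in ["scene","side"]:
        q=models.pinpoint(c,l); 
        if q: print(l,c,[(round(e["conf"],2),np.round(e["xy"],1).tolist()) for e in q[:2]]); r.append(ray(c,q[0]["xy"]))
    if len(r)==2: x,e=tri(r); print("   ",np.round(x,4),np.round(e,4))
E
```

```text
tray_center scene [(0.75, [301.3, 162.5])]
board_center scene [(0.58, [303.5, 166.0])]
board_center side [(0.57, [222.1, 231.1])]
    [0.6463 0.1719 0.1399] [0.0016 0.0016]
rack_back scene [(0.51, [302.1, 183.9])]
rack_back side [(0.91, [222.5, 258.0])]
    [0.6483 0.1763 0.0535] [0.0036 0.0036]
stand_back scene [(0.98, [225.8, 243.3])]
stand_back side [(0.75, [274.8, 177.0]), (0.67, [164.0, 304.7])]
    [ 0.5827 -0.2041  0.0509] [0.0035 0.0035]
bin_mid scene [(0.84, [293.7, 232.6]), (0.73, [231.9, 309.4])]
bin_mid side [(0.79, [221.3, 225.0]), (0.61, [222.3, 257.6])]
    [ 0.7129 -0.0019 -0.0024] [0.0022 0.0022]
switch scene [(0.21, [301.9, 167.3])]
switch side [(0.54, [279.4, 233.7])]
    [0.5719 0.1703 0.1255] [0.0627 0.0627]
driver scene [(0.57, [342.6, 186.0])]
driver side [(0.66, [166.2, 306.1]), (0.51, [275.0, 179.0])]
    [7.552e-01 3.055e-01 6.000e-04] [0.003 0.003]
jar scene [(0.64, [291.3, 138.9])]
jar side [(0.83, [284.3, 381.6])]
    [0.4521 0.4396 0.0103] [0.0012 0.0012]
pump scene [(0.71, [158.4, 268.9]), (0.23, [217.8, 194.5])]
pump side [(0.71, [323.4, 169.2]), (0.71, [223.1, 231.5])]
    [ 0.4359 -0.3699 -0.0089] [0.0038 0.0038]
breaker scene [(0.82, [235.7, 308.5])]
breaker side [(0.71, [241.3, 158.7])]
    [ 0.732  -0.3625  0.0066] [0.0056 0.0056]
wrench scene [(0.47, [217.7, 194.3])]
wrench side [(0.55, [327.3, 241.3])]
    [ 0.3946  0.0075 -0.0004] [0.0048 0.0048]
```

View pics/b_scene.png

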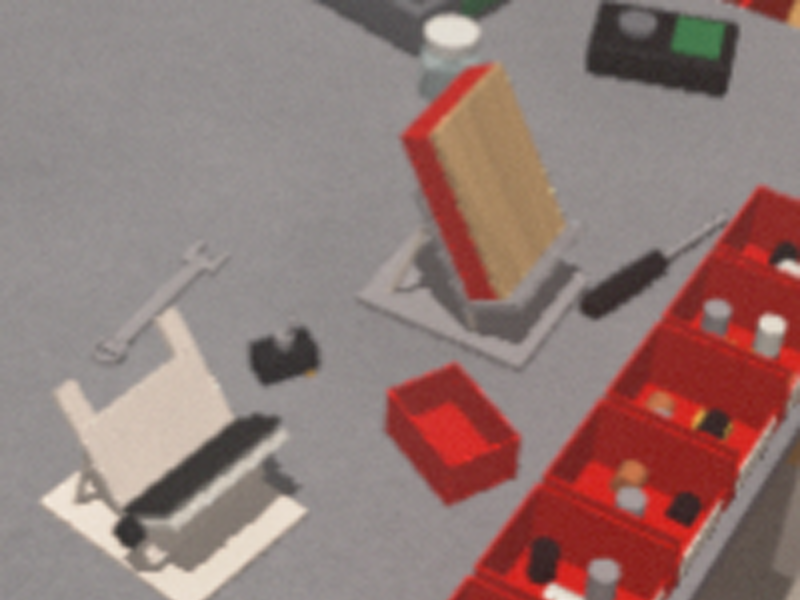

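View pics/b_side.png

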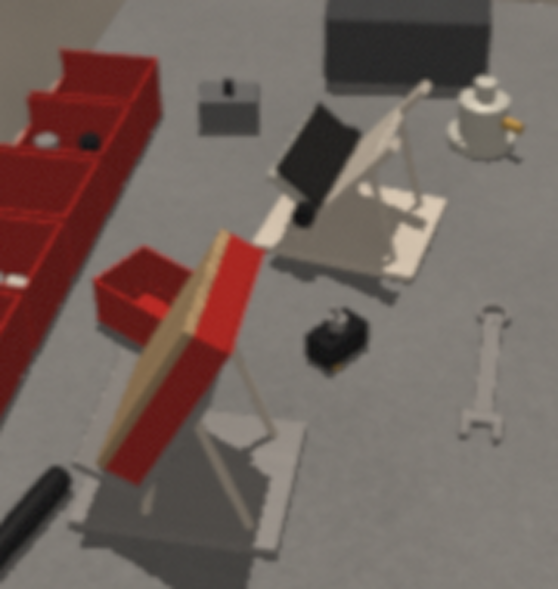

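```bash
python3 - <<'E'
from h import *
print(arm.tips_ahead)
d={}
for c in ["scene","side"]:
    im=imaging.read_camera(c); d[c]=im
    for l in ["tray_center","board_center","rack_back","stand_back"]:
        q=models.outline_of(c,l)
        for i,e in enumerate(q[:2]): print(c,l,i,round(e["conf"],2),e["extent"],e["pixels"].sum())
        if q: d[c+l]=q[0]["pixels"]
np.savez("m.npz",**d)
def big(c,x0,y0,w,h,f,labs,n):
    im=d[c][:,:,::-1].copy(); a=im[y0:y0+h,x0:x0+w]
    a=cv2.resize(a,None,fx=f,fy=f,interpolation=cv2.INTER_CUBIC)
    for l,col in labs:
        if c+l not in d: continue
        m=d[c+l][y0:y0+h,x0:x0+w].astype(np.uint8); m=cv2.resize(m,None,fx=f,fy=f,interpolation=cv2.INTER_NEAREST)
        cs,_=cv2.findContours(m,cv2.RETR_EXTERNAL,cv2.CHAIN_APPROX_NONE); cv2.drawContours(a,cs,-1,col,1)
    return a
A=big("scene",270,125,70,85,7,[("tray_center",(0,255,0)),("board_center",(255,0,0)),("rack_back",(0,255,255))],0)
B=big("scene",185,190,80,85,7,[("stand_back",(0,255,0))],0)
def pad(a): return cv2.copyMakeBorder(a,0,600-a.shape[0],0,0,cv2.BORDER_CONSTANT)[:, :]
cv2.imwrite("pics/c1.png",np.hstack([A[:,:400],B[:,:400]]) if 0 else A); cv2.imwrite("pics/c2.png",B)
A=big("side",195,190,85,110,5,[("tray_center",(0,255,0)),("board_center",(255,0,0)),("rack_back",(0,255,255))],0)
B=big("side",245,140,75,75,5,[("stand_back",(0,255,0))],0)
cv2.imwrite("pics/c3.png",np.hstack([A,cv2.copyMakeBorder(B,0,A.shape[0]-B.shape[0],0,0,0)]))
print(readout.get_state()["t"])
E
```

```text
0.019
scene tray_center 0 0.73 [280.4, 135.6, 305.2, 194.5] 431
scene tray_center 1 0.17 [218.1, 294.4, 248.8, 324.9] 496
scene board_center 0 0.69 [287.4, 138.0, 320.1, 195.9] 977
scene board_center 1 0.41 [216.8, 294.6, 249.1, 325.0] 481
scene rack_back 0 0.64 [284.7, 137.1, 319.2, 195.3] 1053
scene rack_back 1 0.57 [285.9, 166.9, 324.7, 196.9] 199
scene stand_back 0 0.61 [194.3, 197.5, 246.8, 260.2] 1584
side tray_center 0 0.64 [206.3, 200.1, 255.2, 274.3] 1095
side board_center 0 0.9 [202.1, 193.0, 241.8, 271.3] 656
side board_center 1 0.37 [317.4, 218.9, 333.6, 262.0] 356
side rack_back 0 0.69 [196.3, 234.5, 236.9, 279.9] 434
side stand_back 0 0.95 [253.8, 150.7, 307.7, 196.4] 911
side stand_back 1 0.32 [271.6, 345.2, 302.2, 384.0] 1023
1.95
```

View pics/c1.png

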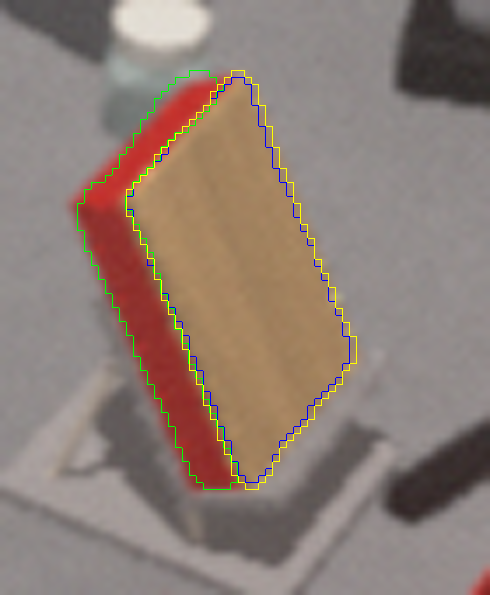

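View pics/c2.png

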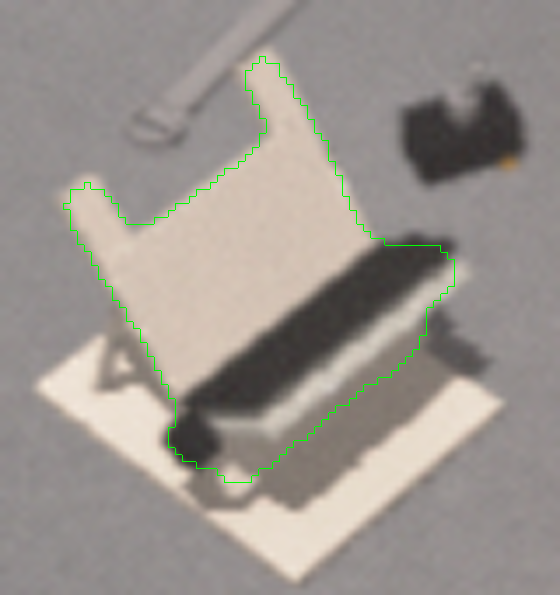

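View pics/c3.png

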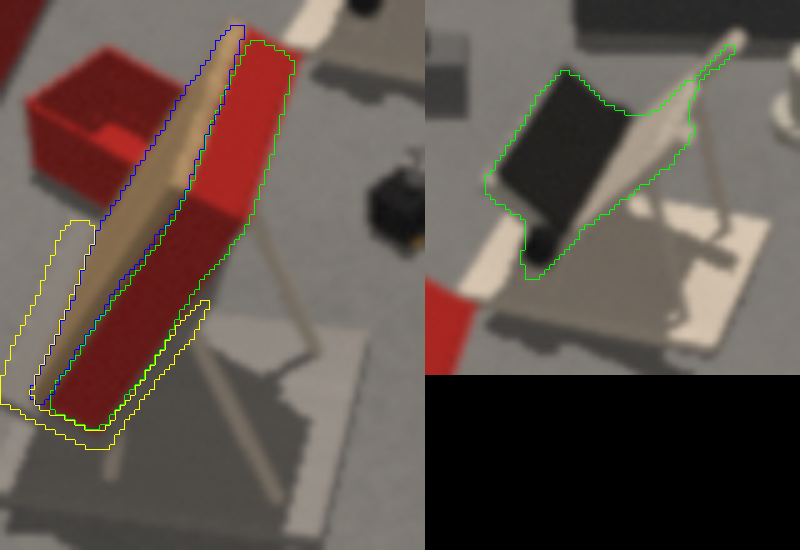

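```bash
cat >> h.py <<'E'
def R_of(psi,lean):
    c,s=np.cos(psi),np.sin(psi);cl,sl=np.cos(lean),np.sin(lean)
    z=np.array([c*cl,s*cl,sl]);x=np.array([c*sl,s*sl,-cl]);return np.array([x,np.cross(z,x),z]).T
RL,SL=np.deg2rad(28),np.deg2rad(38)
def up(X,Y,f,ox,oy): return [ox+(X+.5)/f-.5, oy+(Y+.5)/f-.5]
E
cat > fit1.py <<'E'
from h import *
from scipy.optimize import least_squares
P={c:imaging.camera_params(c) for c in("scene","side")}
L,W,T=.17,.06,.038
obs=[("scene",(-L,W,T),up(238,73,7,270,125)),("scene",(-L,-W,0),up(73,205,7,270,125)),("scene",(0,W,T),up(355,352,7,270,125)),
("scene",(0,-W,T),up(252,489,7,270,125)),("scene",(0,-W,0),up(193,488,7,270,125)),("scene",(-L,-W,.030),up(127,195,7,270,125)),("scene",(-L,W,0.03),up(222,82,7,270,125)),
("side",(-L,-W,0),up(300,50,5,195,190)),("side",(-L,W,0),up(250,222,5,195,190)),("side",(0,W,0),up(102,431,5,195,190)),("side",(-L,-W,T),up(235,22,5,195,190)),("side",(0,W,T),up(38,408,5,195,190)),("side",(-L,-W,.03),up(246,26,5,195,190)),("side",(-L,W,.03),up(187,189,5,195,190))]
def res(p,full=False):
    R=R_of(p[3],p[4] if len(p)>4 else RL); r=[]
    for c,l,xy in obs: r.append(proj(c,R@np.array(l)+p[:3],P[c])[0]-xy)
    r=np.array(r); return r if full else r.ravel()
for p0 in ([.648,.176,.05,.1],[.648,.176,.05,.1,RL]):
    s=least_squares(res,p0,loss="soft_l1"); print(np.round(s.x,4),np.round(res(s.x,True),1).tolist())
    if len(p0)==5: print(np.rad2deg(s.x[3:]))
f=7;o=(185,190)
ob2=[("scene",(-.13,-.065),up(66,198,f,*o)),("scene",(-.13,.065),up(278,60,f,*o)),("scene",(-.095,-.045),up(130,232,f,*o)),("scene",(-.095,.045),up(265,135,f,*o)),
("side",(-.13,-.065),up(313,37,5,245,140))]
def res2(p,full=False):
    R=R_of(p[2],SL); r=[]
    for c,l,xy in ob2: r.append(proj(c,R@np.array([*l,0])+[p[0],p[1],.05],P[c])[0]-xy)
    r=np.array(r); return r if full else r.ravel()
s=least_squares(res2,[.58,-.2,-.1],loss="soft_l1"); print(np.round(s.x,4),np.rad2deg(s.x[2]),np.round(res2(s.x,True),1).tolist())
E
python3 fit1.py
```

```text
[0.6551 0.1788 0.0501 0.039 ] [[1.1, -0.2], [-0.5, 0.1], [0.7, 0.4], [0.8, 0.1], [0.3, 0.5], [-1.0, 0.8], [1.5, -1.2], [0.7, 0.4], [1.0, 0.0], [0.2, 1.3], [-0.5, -1.2], [-1.4, -0.8], [0.3, -0.5], [1.1, 0.5]]
[0.6532 0.1789 0.0495 0.0346 0.4724] [[1.5, -0.2], [-0.3, -0.1], [0.4, 0.5], [0.3, 0.2], [-0.2, 0.4], [-0.8, 0.7], [1.9, -1.2], [0.5, 0.3], [0.5, -0.1], [0.8, 1.6], [-0.8, -1.2], [-0.8, -0.4], [0.0, -0.5], [0.6, 0.4]]
[ 1.98461408 27.06494254]
[ 0.5806 -0.195  -0.1755] -10.055264384920465 [[-0.5, -0.3], [-0.3, -1.8], [0.5, 1.1], [2.1, 0.1], [0.5, -1.7]]
```

```bash
cat >> h.py <<'E'
def toolR(R,s):  # R: rack/stand frame, tool x=R.x, tool y = s*R.z
    x=R[:,0];y=s*R[:,2];return np.array([x,y,np.cross(x,y)]).T
E
python3 - <<'E'
from h import *
O=np.array([.655,.179,.05]);R=R_of(.037,RL);S=np.array([.581,-.197,.05]);Q=R_of(-.175,SL)
for s in(1,-1):
    for d in (.024,.0,-.1):
        print("pick",s,d,np.round(planner.solve_ik(O+R@[-.17+d,0,.019],toolR(R,s)),2) if planner.solve_ik(O+R@[-.17+d,0,.019],toolR(R,s)) is not None else None)
    for e in (.02,-.028,-.1):
        j=planner.solve_ik(S+Q@[e-.17+.024,0,.019],toolR(Q,-s)); print("place",-s,e,None if j is None else np.round(j,2))
E
```

```text
pick 1 0.024 [ 0.15  0.5  -0.83  2.02  1.18  0.64 -1.44]
pick 1 0.0 [ 0.38  0.63 -1.28  2.02  1.28  0.94 -1.52]
pick 1 -0.1 [ 0.52  0.44 -1.4   1.98  1.    0.94 -1.32]
place -1 0.02 [ 1.18  0.61 -1.22  2.39  1.99  0.58  1.35]
place -1 -0.028 [ 1.28  0.44 -1.22  2.4   1.91  0.39  1.4 ]
place -1 -0.1 [ 0.1   0.06  0.36  2.4  -1.4   0.19 -1.53]
pick -1 0.024 [ 0.35  0.66 -1.23  2.02  1.33  0.92  1.59]
pick -1 0.0 [ 0.36  0.6  -1.23  2.02  1.26  0.9   1.63]
pick -1 -0.1 [ 0.44  0.35 -1.22  1.98  0.9   0.83  1.92]
place 1 0.02 [ 1.18  0.61 -1.22  2.39  1.99  0.58 -1.79]
place 1 -0.028 [ 1.28  0.44 -1.22  2.4   1.91  0.39 -1.74]
place 1 -0.1 [ 0.1   0.06  0.36  2.4  -1.4   0.19  1.61]
```

```bash
cat > kid.py <<'E'
from h import *
from scipy.optimize import least_squares
from scipy.spatial.transform import Rotation as Ro
rng=np.random.default_rng(0)
s=readout.get_state()
D=[(s["joint_pos"],np.array(s["position"]),np.array(s["orientation"]))]
D=[]
while len(D)<150:
    R=R_of(rng.uniform(-1,1),rng.uniform(-.3,1)); a=rng.uniform(0,6.28)
    T=R@Ro.from_rotvec([a,0,0]).as_matrix()
    r=rng.uniform(.45,.75);th=rng.uniform(-1.2,.8);p=np.array([r*np.cos(th),r*np.sin(th),rng.uniform(.1,.5)])
    j=planner.solve_ik(p,T)
    if j is not None: D.append((np.array(j),p,T))
J=np.array([d[0] for d in D]);Pp=np.array([d[1] for d in D]);RR=np.array([d[2] for d in D])
np.savez("kd.npz",J=J,P=Pp,R=RR)
print(J.min(0).round(2),J.max(0).round(2))
def fk(par,J):
    par=np.asarray(par);ax=par[:21].reshape(7,3);pt=par[21:42].reshape(7,3);N=len(J)
    R=np.tile(np.eye(3),(N,1,1));t=np.zeros((N,3))
    for i in range(7):
        w=ax[i]/np.linalg.norm(ax[i]);Ri=Ro.from_rotvec(J[:,i:i+1]*w).as_matrix()
        ti=pt[i]-Ri@pt[i]
        t=t+np.einsum('nij,nj->ni',R,ti);R=R@Ri
    M=Ro.from_rotvec(par[42:45]).as_matrix()
    return t+R@par[45:48],R@M
def res(par):
    t,R=fk(par,J);return np.concatenate([((t-Pp)*2).ravel(),(R-RR).ravel()*.5])
import itertools
best=None
for sg in itertools.product([1,-1],repeat=3):
    for M0 in ([0,-np.pi/2,0],[np.pi,0,0]):
        ax=np.array([[0,0,-1],[0,1,0],[0,0,sg[0]],[0,1,0],[0,0,sg[1]],[0,1,0],[0,0,sg[2]]],float)
        pt=np.array([[0,0,0],[0,0,.35],[0,0,.5],[0,0,.7],[0,0,.9],[0,0,1.1],[0,0,1.2]],float)
        m=least_squares(res,np.r_[ax.ravel(),pt.ravel(),M0,0,0,1.3],max_nfev=60)
        print(sg,M0,m.cost)
        if best is None or m.cost<best.cost: best=m
m=least_squares(res,best.x,max_nfev=300)
print(m.cost,np.abs(res(m.x)).max());np.save("kin.npy",m.x);print(np.round(m.x[:21].reshape(7,3),3),np.round(m.x[21:42].reshape(7,3),3))
st=readout.get_state();print(fk(m.x,np.array([st["joint_pos"]])),st["position"],st["t"])
E
python3 kid.py
```

```text
[-1.11 -0.19 -1.35  0.45 -1.48  0.18 -2.83] [1.95 1.01 1.16 2.47 4.37 1.95 2.71]
(1, 1, 1) [0, -1.5707963267948966, 0] 85.93683684477743
(1, 1, 1) [3.141592653589793, 0, 0] 75.43971708944679
(1, 1, -1) [0, -1.5707963267948966, 0] 2.297130215879817e-19
(1, 1, -1) [3.141592653589793, 0, 0] 23.635230302804672
(1, -1, 1) [0, -1.5707963267948966, 0] 60.2174451011374
(1, -1, 1) [3.141592653589793, 0, 0] 60.27757428975187
(1, -1, -1) [0, -1.5707963267948966, 0] 1.9810188654722299e-19
(1, -1, -1) [3.141592653589793, 0, 0] 63.516273932459626
(-1, 1, 1) [0, -1.5707963267948966, 0] 67.47386886039064
(-1, 1, 1) [3.141592653589793, 0, 0] 67.46362173190116
(-1, 1, -1) [0, -1.5707963267948966, 0] 2.0619879062938187e-19
(-1, 1, -1) [3.141592653589793, 0, 0] 2.200783528360672e-19
(-1, -1, 1) [0, -1.5707963267948966, 0] 60.216167673018056
(-1, -1, 1) [3.141592653589793, 0, 0] 60.21620394601436
(-1, -1, -1) [0, -1.5707963267948966, 0] 2.0208675154430896e-19
(-1, -1, -1) [3.141592653589793, 0, 0] 1.955340379888928e-19
1.955340379888928e-19 1.451131437235631e-10
[[ 0.    -0.    -0.791]
 [ 0.     0.734 -0.   ]
 [-0.     0.    -1.746]
 [-0.     0.887 -0.   ]
 [-0.    -0.    -1.576]
 [-0.     0.918 -0.   ]
 [-0.    -0.    -2.366]] [[ 0.    -0.    -1.565]
 [-0.     0.768  0.244]
 [-0.    -0.006  0.821]
 [-0.     0.046  0.822]
 [-0.    -0.024  0.805]
 [ 0.    -0.227  1.204]
 [-0.    -0.024  1.201]]
(array([[ 0.17257118, -0.60070762,  0.25027377]]), array([[[-2.19484261e-05,  2.76147500e-01, -9.61115268e-01],
        [-4.76560301e-06, -9.61115268e-01, -2.76147500e-01],
        [-1.00000000e+00, -1.48070919e-06,  2.24109768e-05]]])) [ 0.17257118 -0.60070762  0.25027377] 1.95
```

```bash
cat > kin.py <<'E'
from h import *
from scipy.optimize import least_squares
from scipy.spatial.transform import Rotation as Ro
par=np.load("kin.npy")
AX=par[:21].reshape(7,3);AX=AX/np.linalg.norm(AX,axis=1)[:,None];PT=par[21:42].reshape(7,3);M0=Ro.from_rotvec(par[42:45]).as_matrix();T0=par[45:48]
LO=np.array([-3.08,-.24,-1.43,0,-1.52,.17,-2.89]);HI=np.array([3.08,2.05,1.35,2.5,4.66,1.96,2.89])
def fk(q,pts=False):
    R=np.eye(3);t=np.zeros(3)
    for i in range(7):
        Ri=Ro.from_rotvec(q[i]*AX[i]).as_matrix();t=t+R@(PT[i]-Ri@PT[i]);R=R@Ri
    return t+R@T0,R@M0
def ik(p,R,q0,w=0.02,qr=None):
    qr=q0 if qr is None else qr
    f=lambda q:(lambda t,A:np.r_[(t-p)*10,(A-R).ravel()*2,w*(q-qr)])(*fk(q))
    s=least_squares(f,np.clip(q0,LO+.03,HI-.03),bounds=(LO+.02,HI-.02),max_nfev=80)
    s=least_squares(lambda q:(lambda t,A:np.r_[(t-p)*10,(A-R).ravel()*2,1e-5*(q-s.x)])(*fk(q)),np.clip(s.x,LO+.021,HI-.021),bounds=(LO+.02,HI-.02),max_nfev=50)
    t,A=fk(s.x); return s.x,np.linalg.norm(t-p)+.1*np.linalg.norm(A-R)
E
cat > plan1.py <<'E'
from kin import *
O=np.array([.655,.179,.05]);R=R_of(.037,RL);S=np.array([.581,-.197,.05]);Q=R_of(-.175,SL)
rng=np.random.default_rng(1)
def sols(p,A,n=40):
    out=[]
    for k in range(n):
        q,e=ik(p,A,rng.uniform(LO,HI),w=.0)
        if e<1e-4:
            m=np.min(np.minimum(q-LO,HI-q)/(HI-LO)*np.array([1]*7)); out.append((m,q))
    out.sort(key=lambda a:-a[0]); return out
for s in(1,-1):
    for d in(.02,-.08):
        o=sols(O+R@[-.17+d,0,.019],toolR(R,s)); print("pick",s,d,len(o));[print("  ",round(m,3),q.round(2)) for m,q in o[:3]]
    for e in(.02,-.04,-.09):
        o=sols(S+Q@[e-.15,0,.022],toolR(Q,s)); print("place",s,e,len(o));[print("  ",round(m,3),q.round(2)) for m,q in o[:4]]
E
python3 plan1.py
```

```text
pick 1 0.02 29
   0.192 [ 0.14  0.49 -0.82  2.02  1.16  0.63 -1.43]
   0.191 [ 0.03  0.44 -0.63  2.02  1.07  0.54 -1.35]
   0.191 [ 0.01  0.44 -0.6   2.02  1.06  0.53 -1.34]
pick 1 -0.08 21
   0.203 [ 0.1   0.26 -0.71  1.99  0.73  0.63 -1.05]
   0.203 [ 0.09  0.26 -0.69  1.99  0.72  0.63 -1.04]
   0.203 [ 0.05  0.25 -0.64  1.99  0.7   0.62 -1.02]
place 1 0.02 29
   0.045 [ 1.17  0.57 -1.19  2.39  2.    0.53 -1.81]
   0.045 [ 1.16  0.56 -1.17  2.39  2.02  0.52 -1.82]
   0.045 [ 1.16  0.55 -1.15  2.39  2.03  0.51 -1.83]
   0.045 [ 1.08  0.49 -1.    2.39  2.16  0.41 -1.97]
place 1 -0.04 27
   0.041 [ 1.34  0.39 -1.26  2.4   1.82  0.35 -1.66]
   0.041 [ 1.3   0.37 -1.2   2.4   1.87  0.31 -1.7 ]
   0.041 [ 1.28  0.35 -1.16  2.4   1.9   0.28 -1.73]
   0.041 [ 1.28  0.35 -1.16  2.4   1.9   0.28 -1.73]
place 1 -0.09 6
   0.01 [ 0.12  0.08  0.34  2.4  -1.46  0.19  1.66]
   0.01 [ 0.12  0.08  0.34  2.4  -1.46  0.19  1.66]
   0.009 [ 0.03  0.08  0.43  2.4  -1.47  0.2   1.67]
   0.006 [-0.14  0.09  0.62  2.4  -1.48  0.23  1.69]
pick -1 0.02 26
   0.192 [ 0.17  0.5  -0.86  2.02  1.18  0.66  1.7 ]
[... 267 characters left out ...]
73  0.63  2.09]
place -1 0.02 19
   0.045 [ 1.15  0.55 -1.14  2.39  2.04  0.5   1.3 ]
   0.045 [ 1.07  0.48 -0.98  2.39  2.18  0.4   1.15]
   0.045 [ 1.03  0.46 -0.91  2.39  2.25  0.37  1.08]
   0.045 [ 1.02  0.46 -0.9   2.39  2.26  0.37  1.07]
place -1 -0.04 12
   0.041 [ 1.34  0.4  -1.26  2.4   1.82  0.35  1.49]
   0.041 [ 1.33  0.38 -1.24  2.4   1.84  0.33  1.47]
   0.041 [ 1.26  0.34 -1.12  2.4   1.93  0.26  1.38]
   0.041 [ 1.26  0.34 -1.12  2.4   1.94  0.26  1.37]
place -1 -0.09 14
   0.01 [ 0.12  0.08  0.34  2.4  -1.46  0.19 -1.48]
   0.01 [ 0.12  0.08  0.34  2.4  -1.46  0.19 -1.48]
   0.01 [ 0.12  0.08  0.34  2.4  -1.46  0.19 -1.48]
   0.01 [ 0.12  0.08  0.34  2.4  -1.46  0.19 -1.48]
```

```bash
python3 - <<'E'
from kin import *
st=readout.get_state();q0=np.array(st["joint_pos"])
yaw=-.175
R=np.array([[0,0,-1],[0,-1,0],[-1,0,0]]).astype(float) # tool x down, z=-x, y=-y
Rz=Ro.from_euler('z',yaw).as_matrix()
A=Rz@R
p=np.array([.485,-.18,.36])
q,e=ik(p,A,q0); print(q.round(3),e,np.linalg.det(A))
assert e<1e-4
arm.movej(q.tolist())
s=readout.get_state();print(s["t"],np.round(s["position"],4),np.round(s["joint_pos"],3))
P=imaging.camera_params("wrist");im=imaging.read_camera("wrist");cv2.imwrite("pics/d_w.png",im[:,:,::-1])
np.savez("v1.npz",K=P["intrinsics"],D=P["distortion"],T=P["world_from_camera"],im=im)
E
```

```text
[ 0.591  0.274 -0.386  1.578  0.106  1.311 -1.555] 1.3197320751384683e-13 1.0000000000000002
3.8833 [ 0.4847 -0.1811  0.3597] [ 0.592  0.274 -0.385  1.578  0.106  1.311 -1.555]
```

View pics/d_w.png

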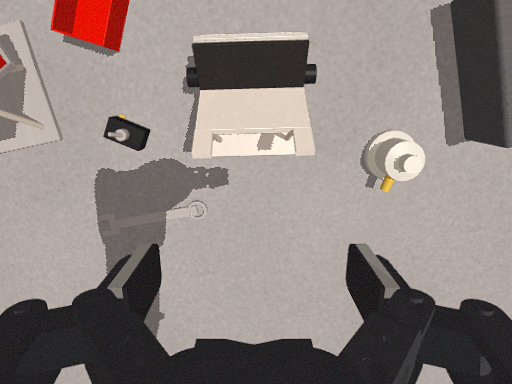

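```bash
python3 - <<'E'
import numpy as np,cv2
im=np.load("v1.npz")["im"][:,:,::-1]
a=cv2.resize(im[28:165,182:326],None,fx=5.5,fy=5.5,interpolation=cv2.INTER_CUBIC)[:600];print(a.shape)
cv2.imwrite("pics/d_z.png",a[:600])
a=cv2.resize(im[100:165,182:326],None,fx=5.5,fy=5.5,interpolation=cv2.INTER_CUBIC);cv2.imwrite("pics/d_z2.png",a)
E
```

```text
(600, 792, 3)
```

View pics/d_z.png

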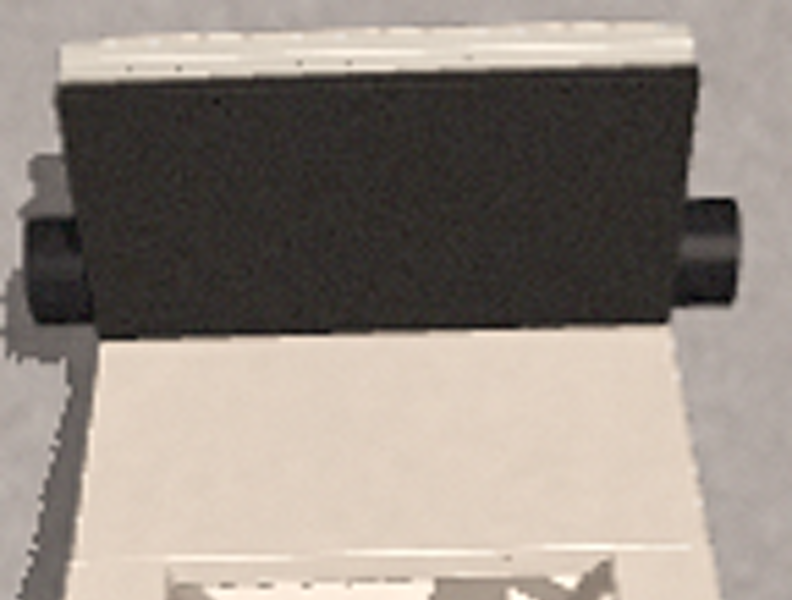

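View pics/d_z2.png

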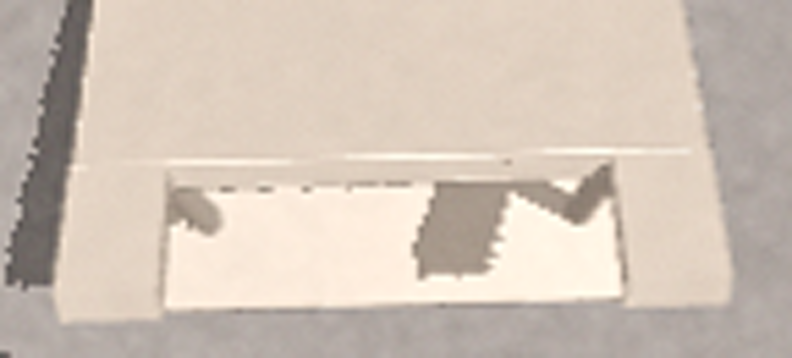

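```bash
cat > fit2.py <<'E'
from h import *
from scipy.optimize import least_squares
v=np.load("v1.npz");P={"intrinsics":v["K"],"distortion":v["D"],"world_from_camera":v["T"]}
a=lambda X,Y:up(X,Y,5.5,182,100)
b=lambda X,Y:up(X,Y,5.5,182,28)
fx=[((-.095,.045,0),a(168,163)),((-.095,-.045,0),a(612,155)),((-.095,.065,0),a(75,164)),((-.095,-.065,0),a(705,152)),
((-.130,.065,-.004),a(57,321)),((-.130,-.065,-.004),a(731,304)),((-.130,.045,-.004),a(163,318)),((-.130,-.045,-.004),a(626,305))]
rs=[((0,.065,0),b(100,339)),((0,-.065,0),b(671,322)),((0,.065,.06),b(60,88)),((0,-.065,.06),b(697,68))]
def res(p,full=False):
    R=R_of(p[2],SL); r=[]
    for l,xy in fx: r.append(proj("",R@np.array(l)+[p[0],p[1],.05],P)[0]-xy)
    for l,xy in rs: r.append(proj("",R@(np.array(l)+[p[3],0,0])+[p[0],p[1],.05],P)[0]-xy)
    r=np.array(r); return r if full else r.ravel()
s=least_squares(res,[.58,-.2,-.17,0],loss="soft_l1"); print(np.round(s.x,4),np.rad2deg(s.x[2]),np.round(res(s.x,True),1).tolist())
E
python3 fit2.py
```

```text
[ 0.5788 -0.1957 -0.1502 -0.0192] -8.608416878540417 [[0.2, 1.4], [0.0, 0.7], [-0.8, 1.7], [1.0, 0.8], [0.1, -0.9], [-0.1, -1.0], [-0.4, -0.9], [0.2, -0.7], [0.2, -0.5], [-0.3, -0.2], [-0.7, 0.1], [0.6, 0.4]]
```

```bash
python3 - <<'E'
from kin import *
O=np.array([.655,.179,.05]);R=R_of(.037,RL)
qG=np.array([.14,.49,-.82,2.02,1.16,.63,-1.43])
p=O+R@[-.17-.09,0,.019]
q,e=ik(p,toolR(R,1),qG); print(q.round(3),e)
q0=np.array(readout.get_state()["joint_pos"])
print([fk(q0+(q-q0)*k/5)[0].round(3).tolist() for k in range(6)])
assert e<1e-4
arm.movej(q.tolist())
s=readout.get_state();print(s["t"],np.round(s["position"]-p,4))
P=imaging.camera_params("wrist");im=imaging.read_camera("wrist");cv2.imwrite("pics/e_w.png",im[:,:,::-1])
np.savez("v2.npz",K=P["intrinsics"],D=P["distortion"],T=P["world_from_camera"],im=im)
E
```

```text
[ 0.315  0.304 -1.014  1.985  0.834  0.734 -1.154] 3.6292887337742116e-15
[[0.485, -0.181, 0.36], [0.511, -0.138, 0.335], [0.537, -0.082, 0.316], [0.557, -0.01, 0.302], [0.564, 0.077, 0.293], [0.55, 0.175, 0.288]]
5.3083 [ 0.0008 -0.0018 -0.0001]
```

View pics/e_w.png

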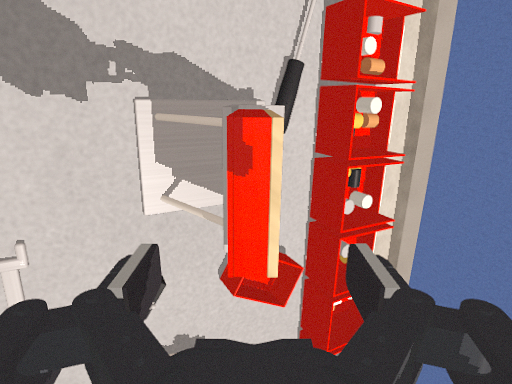

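```bash
python3 - <<'E'
import numpy as np,cv2
im=np.load("v2.npz")["im"][:,:,::-1]
a=cv2.resize(im[98:198,210:310],None,fx=6,fy=6,interpolation=cv2.INTER_CUBIC);b=cv2.resize(im[240:300,210:310],None,fx=6,fy=6,interpolation=cv2.INTER_CUBIC)
cv2.imwrite("pics/e_z.png",np.hstack([a[:360],]));cv2.imwrite("pics/e_z2.png",b)
E
```

```text
(no output)
```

View pics/e_z.png

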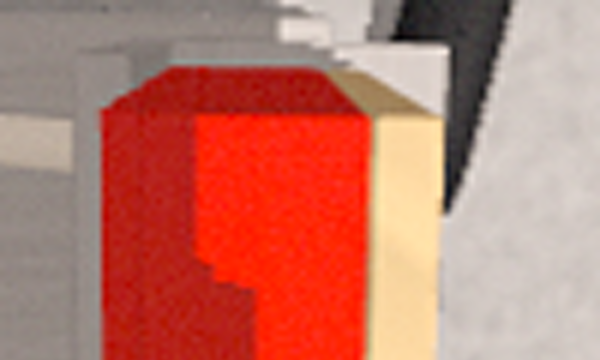

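View pics/e_z2.png

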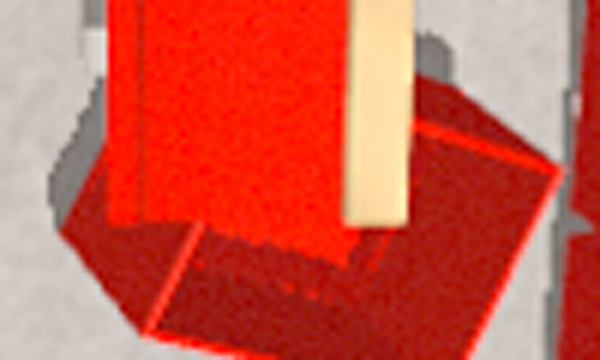

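```bash
cat > fit3.py <<'E'
from h import *
from scipy.optimize import least_squares
v=np.load("v2.npz");P={"intrinsics":v["K"],"distortion":v["D"],"world_from_camera":v["T"]}
a=lambda X,Y:up(X,Y,6,210,98)
b=lambda X,Y:up(X,Y,6,210,240)
L,W,T=.17,.06,.038
fx=[((-L,W,0),a(101,112)),((-L,W,.03),a(371,115)),((-L,W,T),a(442,115)),((-L,-W,0),b(106,225)),((-L,-W,.03),b(344,225)),((-L,-W,T),b(408,225)),((0,W,0),a(176,67)),((0,W,.03),a(325,68))]
def res(p,full=False):
    R=R_of(p[3],RL); r=[]
    for l,xy in fx: r.append(proj("",R@np.array(l)+p[:3],P)[0]-xy)
    r=np.array(r); return r if full else r.ravel()
s=least_squares(res,[.655,.179,.05,.037],loss="soft_l1"); print(np.round(s.x,4),np.rad2deg(s.x[3]),np.round(res(s.x,True),1).tolist())
E
python3 fit3.py
```

```text
[0.6564 0.1754 0.0491 0.0172] 0.9874361795244389 [[-0.2, -0.1], [0.1, 0.0], [0.4, 0.2], [0.5, -0.4], [-0.1, 0.1], [-0.3, 0.2], [-0.6, -0.2], [0.0, -0.0]]
```

```bash
python3 - <<'E'
from kin import *
O=np.array([.6564,.1754,.0491]);R=R_of(.0172,RL)
A=toolR(R,1)
arm.move_straight((O+R@[-.17-.06,0,.019]).tolist(),A.tolist(),v=.12)
r=arm.move_straight((O+R@[-.17+.022,0,.019]).tolist(),A.tolist(),v=.08,f_stop=15)
s=readout.get_state();print(r,s["t"],np.round(s["position"]-(O+R@[-.17+.022,0,.019]),4),np.round(s["force"],2))
im=imaging.read_camera("wrist");cv2.imwrite("pics/f_w.png",im[:,:,::-1])
claw.gripper_to(0.0,60)
s=readout.get_state();print(s["t"],s["grip_width"],np.round(s["position"],4),np.round(s["force"],2))
im=imaging.read_camera("wrist");cv2.imwrite("pics/f_w2.png",im[:,:,::-1])
E
```

```text
False 6.9417 [-0.      0.0002  0.0005] [-0.16 -0.04  0.13]
7.4917 0.43251012832147584 [0.6037 0.1746 0.189 ] [-1.48 -0.32  4.12]
```

View pics/f_w2.png

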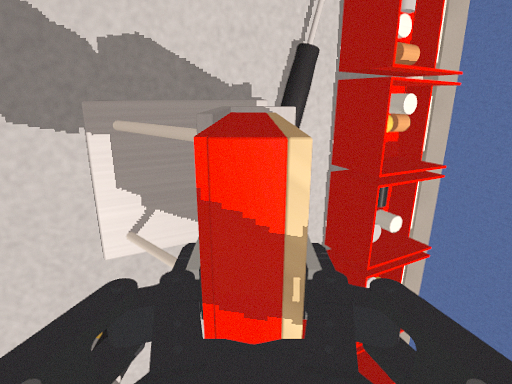

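```bash
cat > plan2.py <<'E'
from kin import *
O=np.array([.6564,.1754,.0491]);R=R_of(.0172,RL);A=toolR(R,1)
S=np.array([.5788,-.1957,.05]);Q=R_of(-.1502,SL);B=toolR(Q,-1)
G=O+R@[-.148,0,.019]
def place(e,g,y=0): return S+Q@[e-.148,y,.019+g]
corn=np.array([[x,y,z] for x in(-.17,0) for y in(-.06,.06) for z in(0,.038)])-[-.148,0,.019]
# case axes in tool: x=tx, z=ty, y = z×x = ty×tx=-tz
def casepts(q):
    t,T=fk(q); return t+corn@np.array([T[:,0],-T[:,2],T[:,1]])
if __name__=="__main__":
    q0=np.array(readout.get_state()["joint_pos"])
    qL,e=ik(G+[0,0,.12],A,q0);print("L",qL.round(3),e)
    qp=np.array([1.34,.4,-1.26,2.4,1.82,.35,1.49])
    for (ee,g) in((0.02,.003),(-.045,.003),(-.05,.04),(-.06,.06),(-.08,.08)):
        qq,er=ik(place(ee,g),B,qp);print(ee,g,qq.round(3),er,place(ee,g).round(3))
    # retract options: open, tool moved
    for d in(.02,.045,.06):
        t=place(-.02-d,0); qq,er=ik(t,B,qp);print("ret",d,qq.round(3),er)
        t=place(-.02,0)+np.array([0,0,d]); Bt=toolR(R_of(-.1502,SL-d/.06*.3),-1); qq,er=ik(t,Bt,qp);print("ret-tilt",d,qq.round(3),er)
E
python3 plan2.py
```

```text
L [ 0.312  0.382 -1.025  1.84   0.844  0.837 -1.1  ] 4.523484625473291e-15
0.02 0.003 [ 1.209  0.602 -1.235  2.387  1.98   0.549  1.395] 8.185038466615714e-15 [ 0.518 -0.187  0.164]
-0.045 0.003 [ 1.367  0.381 -1.258  2.397  1.818  0.304  1.528] 2.7741864971549715e-14 [ 0.478 -0.181  0.216]
-0.05 0.04 [ 1.401  0.391 -1.336  2.302  1.471  0.338  1.868] 3.675483545595432e-13 [ 0.504 -0.184  0.242]
-0.06 0.06 [ 1.447  0.395 -1.41   2.25   1.291  0.38   2.044] 2.497067964594225e-10 [ 0.514 -0.186  0.263]
-0.08 0.08 [ 1.496  0.323 -1.409  2.195  0.975  0.343  2.354] 1.6391446514019515e-11 [ 0.517 -0.186  0.291]
ret 0.02 [ 1.36   0.408 -1.272  2.405  1.849  0.339  1.497] 1.6740083012766656e-13
ret-tilt 0.02 [ 1.377  0.491 -1.406  2.287  1.333  0.501  1.989] 1.0659385138883722e-13
ret 0.045 [ 1.421  0.294 -1.235  2.402  1.757  0.191  1.592] 2.448112519392111e-13
ret-tilt 0.045 [ 1.369  0.457 -1.409  2.14   0.889  0.633  2.41 ] 3.0244966930387024e-10
ret 0.06 [ 1.547  0.282 -1.363  2.398  1.532  0.191  1.815] 7.639100983963714e-11
ret-tilt 0.06 [ 1.347  0.457 -1.409  2.051  0.75   0.758  2.538] 2.9725283789025157e-10
```

```bash
python3 - <<'E'
from plan2 import *
q0=np.array(readout.get_state()["joint_pos"])
qL,e=ik(G+[0,0,.14],A,q0)
qP,er=ik(place(-.055,.045),B,np.array([1.34,.4,-1.26,2.4,1.82,.35,1.49]))
print(qL.round(3),qP.round(3),er)
# mid: tool vertical, case broadside
T=np.array([0,0,-1.])
for ang in (0,):
    pm=np.array([.56,-.0,.42])
    y=np.array([0,1.,0]); 
    for y in (np.array([0,1.,0]),np.array([0,-1.,0])):
        Mx=np.array([T,y,np.cross(T,y)]).T
        qM,em=ik(pm,Mx,(qL+qP)/2);print("mid",qM.round(3),em)
def show(qa,qb,n=10):
    for k in range(n+1):
        q=qa+(qb-qa)*k/n;t,Tm=fk(q);c=casepts(q);print(k,t.round(3),"toolx",Tm[:,0].round(2),"min z",c[:,2].min().round(3),"x",c[:,0].min().round(2),c[:,0].max().round(2),"y",c[:,1].min().round(2),c[:,1].max().round(2))
show(qL,qP)
E
```

```text
[ 0.335  0.367 -1.053  1.805  0.805  0.874 -1.055] [ 1.441  0.411 -1.407  2.289  1.414  0.382  1.922] 5.111156483380664e-13
mid [ 0.691  0.572 -1.396  1.334  0.566  1.677  0.965] 2.019389022552306e-14
mid [ 0.448  0.38  -0.781  1.337  0.264  1.53  -1.878] 8.547421205441578e-15
0 [0.604 0.174 0.329] toolx [ 0.47  0.01 -0.88] min z 0.189 x 0.58 0.69 y 0.11 0.24
1 [0.614 0.127 0.32 ] toolx [ 0.49 -0.01 -0.87] min z 0.173 x 0.57 0.72 y 0.06 0.19
2 [0.619 0.081 0.311] toolx [ 0.52 -0.03 -0.86] min z 0.158 x 0.57 0.74 y 0.02 0.14
3 [0.619 0.037 0.303] toolx [ 0.53 -0.05 -0.84] min z 0.146 x 0.56 0.75 y -0.02 0.09
4 [ 0.614 -0.005  0.295] toolx [ 0.55 -0.06 -0.83] min z 0.137 x 0.55 0.75 y -0.05 0.04
5 [ 0.604 -0.044  0.287] toolx [ 0.56 -0.08 -0.82] min z 0.131 x 0.54 0.74 y -0.08 -0.02
6 [ 0.591 -0.08   0.28 ] toolx [ 0.58 -0.09 -0.81] min z 0.123 x 0.53 0.73 y -0.12 -0.05
7 [ 0.574 -0.112  0.272] toolx [ 0.59 -0.09 -0.8 ] min z 0.118 x 0.51 0.71 y -0.17 -0.06
8 [ 0.554 -0.141  0.264] toolx [ 0.59 -0.09 -0.8 ] min z 0.116 x 0.5 0.69 y -0.21 -0.08
9 [ 0.531 -0.165  0.257] toolx [ 0.6  -0.09 -0.79] min z 0.118 x 0.48 0.66 y -0.24 -0.1
10 [ 0.505 -0.185  0.249] toolx [ 0.61 -0.09 -0.79] min z 0.121 x 0.47 0.62 y -0.26 -0.12
```

```bash
cat > go1.py <<'E'
from plan2 import *
import sys
q0=np.array(readout.get_state()["joint_pos"])
qL,e=ik(G+[0,0,.14],A,q0)
qP,er=ik(place(-.06,.05),B,np.array([1.34,.4,-1.26,2.4,1.82,.35,1.49]))
T=np.array([0,0,-1.]);y=np.array([0,1.,0]);Mx=np.array([T,y,np.cross(T,y)]).T
qM,em=ik(np.array([.57,-.02,.40]),Mx,(qL+qP)/2)
print(qL.round(2),qM.round(2),qP.round(2),e,em,er)
def show(qa,qb,n=6):
    for k in range(n+1):
        q=qa+(qb-qa)*k/n;t,Tm=fk(q);c=casepts(q);print(k,t.round(3),"toolx",Tm[:,0].round(2),Tm[:,1].round(2),"min z",c[:,2].min().round(3),"x",c[:,0].min().round(2),c[:,0].max().round(2),"y",c[:,1].min().round(2),c[:,1].max().round(2))
show(qL,qM);show(qM,qP)
if len(sys.argv)>1:
    claw.gripper_to(0.0,90)
    f0=readout.get_state()["force"]
    arm.move_straight((G+[0,0,.14]).tolist(),v=.1)
    s=readout.get_state();print(s["t"],s["grip_width"],np.round(s["position"],4),np.round(s["force"],2),f0)
    P=imaging.camera_params("wrist");im=imaging.read_camera("wrist");cv2.imwrite("pics/g_w.png",im[:,:,::-1])
    np.savez("v3.npz",K=P["intrinsics"],D=P["distortion"],T=P["world_from_camera"],im=im,p=s["position"],R=s["orientation"])
    im=imaging.read_camera("side");cv2.imwrite("pics/g_s.png",im[:,:,::-1])
E
python3 go1.py go
```

```text
[ 0.34  0.37 -1.05  1.8   0.8   0.87 -1.05] [ 0.71  0.59 -1.36  1.35  0.58  1.64  1.  ] [ 1.45  0.39 -1.41  2.28  1.34  0.37  1.99] 5.310648586507881e-15 5.949400061402151e-15 4.7327464329335915e-11
0 [0.604 0.174 0.329] toolx [ 0.47  0.01 -0.88] [0.88 0.02 0.47] min z 0.189 x 0.58 0.69 y 0.11 0.24
1 [0.61  0.141 0.337] toolx [ 0.41 -0.03 -0.91] [0.88 0.26 0.39] min z 0.186 x 0.57 0.7 y 0.07 0.2
2 [0.611 0.108 0.346] toolx [ 0.34 -0.06 -0.94] [0.83 0.49 0.27] min z 0.189 x 0.56 0.7 y 0.04 0.17
3 [0.607 0.076 0.356] toolx [ 0.26 -0.07 -0.96] [0.71 0.69 0.14] min z 0.197 x 0.55 0.7 y 0.01 0.13
4 [0.599 0.044 0.369] toolx [ 0.17 -0.06 -0.98] [0.52 0.85 0.04] min z 0.212 x 0.53 0.68 y -0.01 0.09
5 [0.586 0.012 0.383] toolx [ 0.09 -0.04 -1.  ] [ 0.28  0.96 -0.01] min z 0.23 x 0.52 0.66 y -0.03 0.05
6 [ 0.57 -0.02  0.4 ] toolx [ 0.  0. -1.] [-0.  1.  0.] min z 0.252 x 0.51 0.63 y -0.04 -0.0
0 [ 0.57 -0.02  0.4 ] toolx [ 0.  0. -1.] [-0.  1.  0.] min z 0.252 x 0.51 0.63 y -0.04 -0.0
1 [ 0.592 -0.079  0.371] toolx [ 0.16 -0.09 -0.98] [-0.14  0.98 -0.11] min z 0.215 x 0.53 0.68 y -0.12 -0.05
2 [ 0.603 -0.132  0.35 ] toolx [ 0.3  -0.16 -0.94] [-0.29  0.92 -0.25] min z 0.192 x 0.54 0.71 y -0.19 -0.09
3 [ 0.6   -0.174  0.331] toolx [ 0.42 -0.21 -0.88] [-0.45  0.8  -0.4 ] min z 0.178 x 0.54 0.72 y -0.25 -0.12
4 [ 0.584 -0.198  0.311] toolx [ 0.51 -0.21 -0.83] [-0.59  0.61 -0.52] min z 0.167 x 0.52 0.71 y -0.29 -0.14
5 [ 0.553 -0.202  0.287] toolx [ 0.58 -0.17 -0.8 ] [-0.71  0.38 -0.6 ] min z 0.152 x 0.5 0.68 y -0.29 -0.14
6 [ 0.506 -0.185  0.256] toolx [ 0.61 -0.09 -0.79] [-0.78  0.12 -0.62] min z 0.128 x 0.47 0.62 y -0.26 -0.12
9.3083 0.43289677287846534 [0.6034 0.1743 0.3279] [ 1.06  0.21 -3.2 ] [-2.86672879 -1.96911332  5.32469089]
```

```bash
python3 - <<'E'
import cv2,numpy as np
a=cv2.imread("pics/g_w.png");b=cv2.imread("pics/g_s.png")
cv2.imwrite("pics/g.png",np.hstack([cv2.resize(a,(400,300)),cv2.resize(b,(400,300))]))
cv2.imwrite("pics/g_z.png",cv2.resize(a[120:384,140:380],None,fx=2.2,fy=2.2,interpolation=cv2.INTER_CUBIC))
E
```

```text
(no output)
```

View pics/g.png

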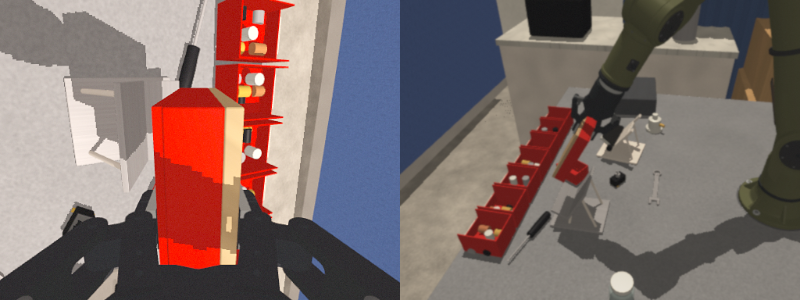

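View pics/g_z.png

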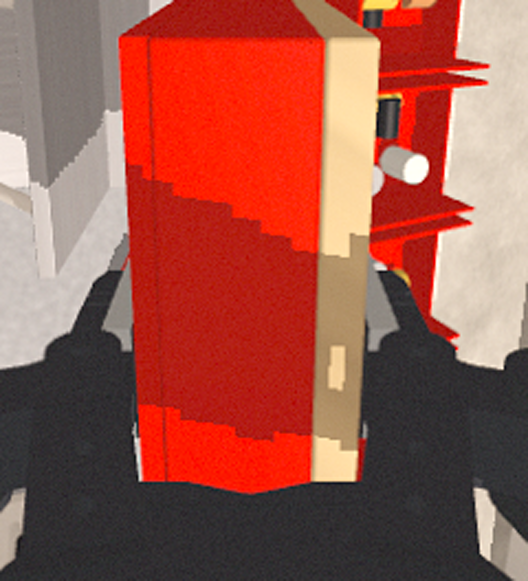

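```bash
python3 - <<'E'
import cv2
a=cv2.imread("pics/g_w.png");cv2.imwrite("pics/g_z3.png",cv2.resize(a[100:160,170:330],None,fx=5,fy=5,interpolation=cv2.INTER_CUBIC))
E
```

```text
(no output)
```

View pics/g_z3.png

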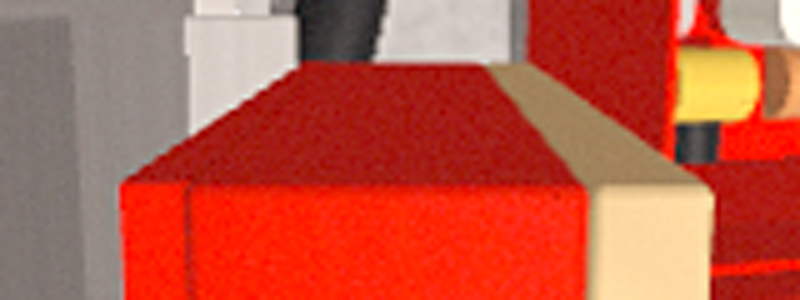

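```bash
python3 - <<'E'
from h import *
from scipy.optimize import least_squares
from scipy.spatial.transform import Rotation as Ro
v=np.load("v3.npz");P={"intrinsics":v["K"],"distortion":v["D"],"world_from_camera":v["T"]}
a=lambda X,Y:up(X,Y,5,170,100)
fx=[((0,.06,0),a(121,182)),((0,.06,.03),a(590,184)),((0,.06,.038),a(714,186)),((.17,.06,0),a(303,65)),((.17,.06,.03),a(488,64)),((.17,.06,.038),a(529,64))]
Rt=v["R"]; C=np.array([Rt[:,0],-Rt[:,2],Rt[:,1]]).T
def res(p,full=False):
    Rc=C@Ro.from_rotvec([p[3],p[4],p[5]]).as_matrix(); r=[]
    for l,xy in fx: r.append(proj("",v["p"]+C@np.array(p[:3])+Rc@(np.array(l)-[0.022,0,.019]),P)[0]-xy)
    r=np.array(r); return r if full else np.r_[r.ravel(),np.array(p[:3])/.003,np.array(p[3:])/.02]
s=least_squares(res,np.zeros(6));print(s.x.round(4),np.round(res(s.x,True),1).tolist())
E
```

```text
[ 0.0006  0.0001 -0.0002  0.0035  0.0011 -0.0035] [[-0.1, 0.2], [-0.1, 0.1], [0.1, -0.2], [0.3, -0.2], [-0.8, 0.1], [0.6, 0.1]]
```

```bash
cat > go2.py <<'E'
from plan2 import *
q0=np.array(readout.get_state()["joint_pos"])
qP,er=ik(place(-.06,.05),B,np.array([1.34,.4,-1.26,2.4,1.82,.35,1.49]))
T=np.array([0,0,-1.]);y=np.array([0,1.,0]);Mx=np.array([T,y,np.cross(T,y)]).T
qM,em=ik(np.array([.57,-.02,.40]),Mx,(q0+qP)/2)
assert er<1e-4 and em<1e-4
print(qM.round(2))
arm.movej(qM.tolist())
s=readout.get_state();print(s["t"],s["grip_width"],np.round(s["force"],2))
arm.movej(qP.tolist())
s=readout.get_state();print(s["t"],s["grip_width"],np.round(s["position"]-place(-.06,.05),4),np.round(s["force"],2))
ims=[]
for c in("wrist","scene","side"):
    im=imaging.read_camera(c)[:,:,::-1]; cv2.imwrite(f"pics/h_{c}.png",im); ims.append(im)
sc=cv2.resize(ims[1][150:300,150:350],(400,300),interpolation=cv2.INTER_CUBIC)
sd=cv2.resize(ims[2][90:240,190:390],(400,300),interpolation=cv2.INTER_CUBIC)
cv2.imwrite("pics/h.png",np.vstack([np.hstack([sc,sd]),cv2.copyMakeBorder(cv2.resize(ims[0],(400,300)),0,0,0,400,0)]))
E
python3 go2.py
```

```text
[ 0.71  0.58 -1.35  1.35  0.57  1.63  1.01]
11.1833 0.43587943075870034 [ 0.08  0.08 -3.89]
12.3417 0.43203948167003836 [ 0.0013 -0.      0.0012] [-0.16 -0.37 -3.42]
```

View pics/h.png

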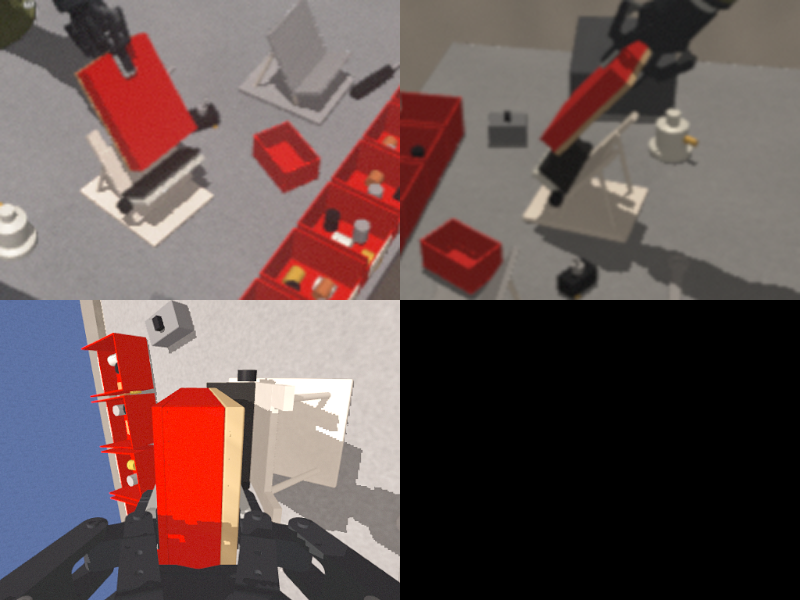

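```bash
python3 - <<'E'
import cv2
a=cv2.imread("pics/h_wrist.png");cv2.imwrite("pics/h_z.png",cv2.resize(a[80:280,240:460],None,fx=3,fy=3,interpolation=cv2.INTER_CUBIC))
E
```

```text
(no output)
```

View pics/h_z.png

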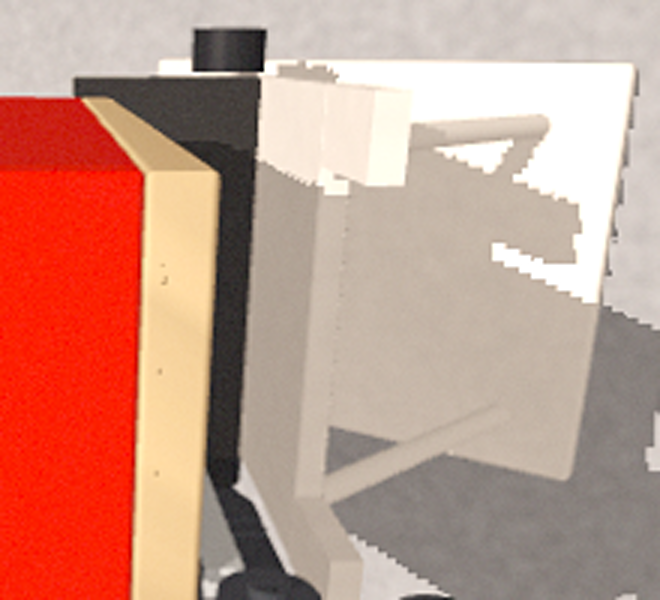

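```bash
cat > fit4.py <<'E'
from h import *
from scipy.optimize import least_squares
import fit2
P1=fit2.P;P2=imaging.camera_params("wrist")
c=lambda X,Y:up(X,Y,3,240,80)
m=[((-.13,-.065,0),c(374,89)),((-.13,-.045,0),c(370,183)),((-.095,-.065,0),c(324,83)),((-.095,-.045,0),c(321,178)),((-.095,.045,0),c(296,498)),((-.13,.045,0),c(330,566))]
rs=[((0,-.065,0),c(260,79)),((0,-.065,.06),c(75,79))]
def res(p,full=False,w1=1):
    R=R_of(p[2],p[4] if len(p)>4 else SL); S=np.array([p[0],p[1],.05]); r=[]
    for l,xy in m: r.append(proj("",R@np.array(l)+S,P2)[0]-xy)
    for l,xy in rs: r.append(proj("",R@(np.array(l)+[p[3],0,0])+S,P2)[0]-xy)
    if w1:
        for l,xy in fit2.fx: r.append(proj("",R@np.array(l)+S,P1)[0]-xy)
        for l,xy in fit2.rs: r.append(proj("",R@(np.array(l)+[p[3],0,0])+S,P1)[0]-xy)
    r=np.array(r); return r if full else r.ravel()
for w in(0,1):
  for p0 in([.58,-.2,-.15,-.02],[.58,-.2,-.15,-.02,SL]):
    s=least_squares(res,p0,loss="soft_l1",kwargs=dict(w1=w));print(w,s.x.round(4),np.rad2deg(s.x[2]),np.round(res(s.x,True,w),1).tolist())
E
python3 fit4.py
```

```text
[ 0.5788 -0.1957 -0.1502 -0.0192] -8.608416878540417 [[0.2, 1.4], [0.0, 0.7], [-0.8, 1.7], [1.0, 0.8], [0.1, -0.9], [-0.1, -1.0], [-0.4, -0.9], [0.2, -0.7], [0.2, -0.5], [-0.3, -0.2], [-0.7, 0.1], [0.6, 0.4]]
0 [ 0.5804 -0.1941 -0.1422 -0.0226] -8.147665397317603 [[0.3, 0.3], [-1.1, 1.1], [0.8, 0.6], [-0.2, -3.4], [-0.1, 0.1], [1.0, -0.8], [0.1, -0.3], [-1.5, -0.1]]
0 [ 0.5789 -0.194  -0.1415 -0.0173  0.6496] -8.109885024048092 [[-0.1, 0.1], [-1.5, 1.1], [1.0, 0.5], [0.1, -3.4], [0.1, 0.5], [0.6, -0.3], [0.1, -0.5], [-0.7, -0.3]]
1 [ 0.58   -0.1949 -0.1461 -0.021 ] -8.368921832647109 [[1.3, -0.5], [-0.2, 0.4], [1.6, -0.2], [0.6, -4.1], [0.1, -0.4], [1.2, -1.4], [0.4, -1.1], [-1.1, -1.1], [-0.5, 0.6], [-0.6, -0.4], [-1.5, 1.1], [0.4, -0.4], [-0.5, -1.6], [-0.6, -2.2], [-1.0, -1.6], [-0.4, -1.8], [-0.6, -0.2], [-0.9, -0.4], [-2.0, 0.3], [-0.1, 0.1]]
1 [ 0.5784 -0.1947 -0.1457 -0.019   0.6474] -8.349667584375094 [[0.5, -0.6], [-1.0, 0.5], [1.6, -0.3], [0.5, -4.1], [0.1, -0.0], [0.5, -0.8], [1.1, -1.2], [-0.2, -1.2], [-0.5, 1.1], [-0.4, -0.0], [-1.5, 1.5], [0.6, 0.0], [-0.6, -1.4], [-0.3, -2.1], [-1.1, -1.4], [-0.1, -1.7], [-0.4, -0.0], [-1.0, -0.3], [-1.6, 0.2], [-0.4, -0.1]]
```

```bash
cat > plan3.py <<'E'
from plan2 import *
import plan2
S=np.array([.580,-.195,.05]);Q=R_of(-.1455,SL);B=toolR(Q,-1)
def place(e,g,y=0): return S+Q@[e-.148,y,.019+g]
def loc(p): 
    l=Q.T@(np.array(p)-S); return np.array([l[0]+.148,l[1],l[2]-.019])
E
python3 - <<'E'
from plan3 import *
arm.move_straight(place(-.048,.012).tolist(),B.tolist(),v=.06)
s=readout.get_state();print(s["t"],loc(s["position"]).round(4),np.round(Q.T@s["force"],2))
r=arm.move_straight(place(-.048,-.008).tolist(),B.tolist(),v=.02,f_stop=3)
s=readout.get_state();print(r,s["t"],loc(s["position"]).round(4),np.round(Q.T@s["force"],2),np.round(Q.T@s["wrist_torque"],3))
ims=[]
for c in("wrist","scene","side"):
    im=imaging.read_camera(c)[:,:,::-1]; ims.append(im)
cv2.imwrite("pics/i.png",np.vstack([np.hstack([cv2.resize(ims[1][150:300,150:350],(400,300),interpolation=cv2.INTER_CUBIC),cv2.resize(ims[2][90:240,190:390],(400,300),interpolation=cv2.INTER_CUBIC)]),cv2.resize(ims[0][140:253,180:480],(800,300))]))
E
```

```text
13.2917 [-0.048   0.0002  0.0127] [ 3.12  0.29 -1.56]
True 13.9333 [-0.0479 -0.0001  0.0005] [ 2.02 -0.53  2.99] [ 0.294 -0.196  0.147]
```

View pics/i.png

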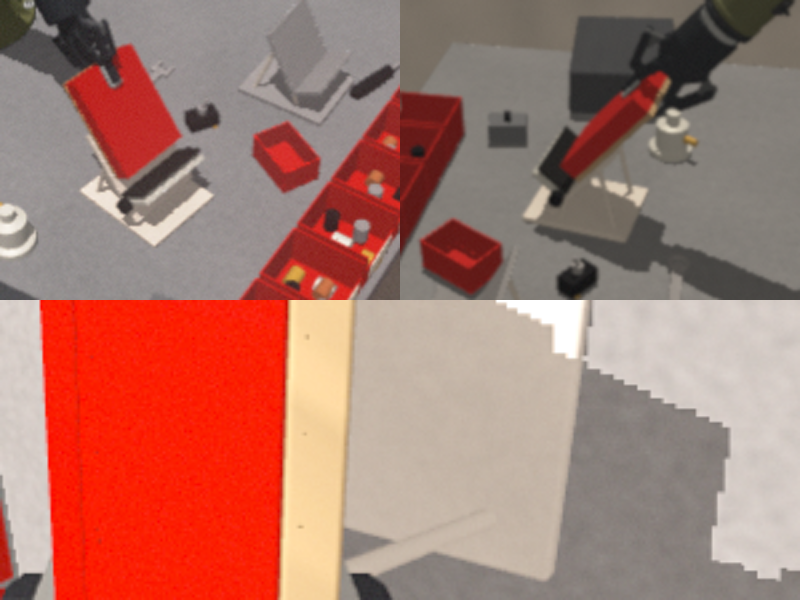

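```bash
python3 - <<'E'
from plan3 import *
def rd(n=4):
    F=[];
    for _ in range(n):
        s=readout.get_state();F.append(np.r_[Q.T@s["force"],Q.T@s["wrist_torque"]]);arm.pause(.02)
    return np.mean(F,0)
arm.move_straight(place(-.048,.003).tolist(),B.tolist(),v=.03);b=rd();print("base",b.round(3))
for a in(0,.5,1.0):
    Ra=Ro.from_rotvec(Q[:,0]*np.deg2rad(a)).as_matrix()@B
    arm.move_straight(place(-.048,.003).tolist(),Ra.tolist(),v=.03)
    r=arm.move_straight(place(-.048,-.006).tolist(),Ra.tolist(),v=.015,f_stop=3)
    s=readout.get_state();print(a,r,round(s["t"],2),loc(s["position"]).round(4),(rd()-b).round(3))
    arm.move_straight(place(-.048,.003).tolist(),Ra.tolist(),v=.03)
E
```

```text
base [ 3.008 -0.005 -2.71   0.028  1.376  0.022]
0 True 15.03 [-0.0479 -0.0001  0.0005] [-2.326 -0.069  5.388  0.269 -1.565  0.078]
0.5 True 15.97 [-0.048   0.0001  0.0007] [-1.919e+00 -3.000e-03  5.525e+00 -3.140e-01 -1.521e+00 -7.900e-02]
1.0 True 16.88 [-0.048   0.0001  0.0013] [-2.184  0.309  5.129 -0.313 -1.499 -0.046]
```

```bash
cat >> plan3.py <<'E'
B2=Ro.from_rotvec(Q[:,0]*np.deg2rad(.25)).as_matrix()@B
E
python3 - <<'E'
from plan3 import *
arm.move_straight(place(-.048,.003).tolist(),B2.tolist(),v=.03)
s=readout.get_state();f0=Q.T@s["force"];print(f0.round(2))
r=arm.move_straight(place(.022,.003).tolist(),B2.tolist(),v=.018,f_stop=2.5)
s=readout.get_state();print(r,s["t"],loc(s["position"]).round(4),(Q.T@s["force"]-f0).round(2))
arm.pause(.1);s=readout.get_state();print(loc(s["position"]).round(4),(Q.T@s["force"]-f0).round(2))
ims=[]
for c in("wrist","scene","side"):
    im=imaging.read_camera(c)[:,:,::-1]; ims.append(im)
cv2.imwrite("pics/j.png",np.vstack([np.hstack([cv2.resize(ims[1][150:300,150:350],(400,300),interpolation=cv2.INTER_CUBIC),cv2.resize(ims[2][90:240,190:390],(400,300),interpolation=cv2.INTER_CUBIC)]),cv2.resize(ims[0][40:253,100:480],(535,300))[:, :800] if 0 else cv2.copyMakeBorder(cv2.resize(ims[0],(400,300)),0,0,0,400,0)]))
E
```

```text
[ 3.35  0.43 -1.12]
True 19.225 [-0.0219  0.      0.0021] [-4.88  0.06  0.99]
[-0.022  -0.0001  0.0014] [-3.87 -1.1   0.67]
```

View pics/j.png

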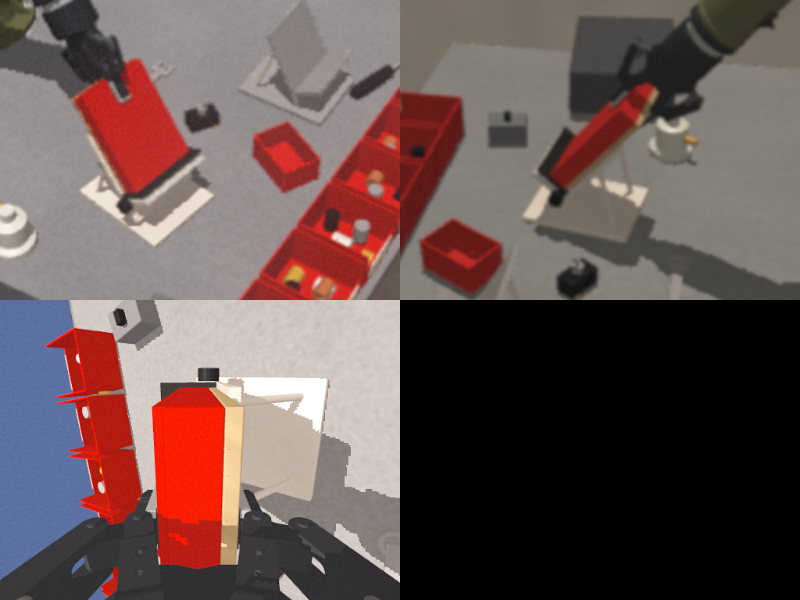

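```bash
python3 - <<'E'
from plan3 import *
p=np.array(readout.get_state()["position"])
r=arm.move_straight((S+Q@(Q.T@(p-S)+[0,0,-.006])).tolist(),B2.tolist(),v=.012,f_stop=3)
s=readout.get_state();print(r,s["t"],loc(s["position"]).round(4),(Q.T@s["force"]).round(2),(Q.T@s["wrist_torque"]).round(2))
claw.gripper_to(.50,20)
s=readout.get_state();print(s["t"],s["grip_width"],loc(s["position"]).round(4),(Q.T@s["force"]).round(2))
claw.gripper_to(.85)
s=readout.get_state();print(s["t"],s["grip_width"],loc(s["position"]).round(4),(Q.T@s["force"]).round(2))
ims=[]
for c in("wrist","scene","side"):
    im=imaging.read_camera(c)[:,:,::-1]; ims.append(im)
cv2.imwrite("pics/k.png",np.vstack([np.hstack([cv2.resize(ims[1][150:300,150:350],(400,300),interpolation=cv2.INTER_CUBIC),cv2.resize(ims[2][90:240,190:390],(400,300),interpolation=cv2.INTER_CUBIC)]),cv2.copyMakeBorder(cv2.resize(ims[0],(400,300)),0,0,0,400,0)]))
E
```

```text
True 19.7583 [-0.0221  0.      0.0007] [-1.88  0.74  1.7 ] [-0.17  0.03 -0.14]
19.9917 0.5025865338070229 [-0.022  -0.0001 -0.0003] [-0.01 -0.07 -0.48]
20.3917 0.8521372097040378 [-0.022 -0.     0.   ] [-0.55 -0.14  0.35]
```

View pics/k.png

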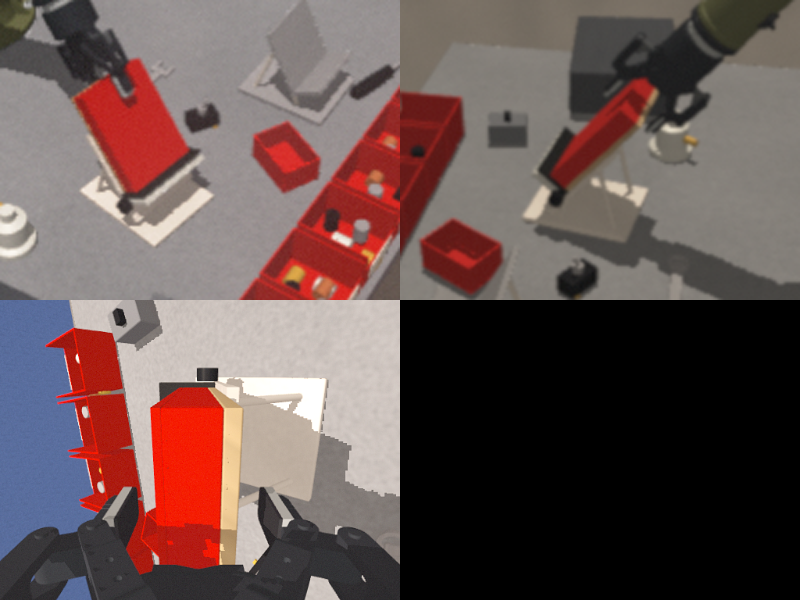

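```bash
python3 - <<'E'
from plan3 import *
p=place(-.022,0)
ok=False
for d in(.058,.05,.045):
    try:
        r=arm.move_straight((p-Q[:,0]*d).tolist(),B2.tolist(),v=.05,f_stop=4);ok=True;break
    except arm.Unreachable: print("unreach",d)
s=readout.get_state();print(ok,d,r,s["t"],loc(s["position"]).round(4),(Q.T@s["force"]).round(2),np.round(s["joint_pos"],2))
P=imaging.camera_params("wrist");im=imaging.read_camera("wrist");cv2.imwrite("pics/l_w.png",im[:,:,::-1])
np.savez("v5.npz",K=P["intrinsics"],D=P["distortion"],T=P["world_from_camera"],im=im)
E
```

```text
True 0.058 False 21.85 [-0.08 -0.   -0.  ] [ 0.37 -0.25 -0.05] [ 1.54  0.28 -1.36  2.4   1.53  0.19  1.82]
```

View pics/l_w.png

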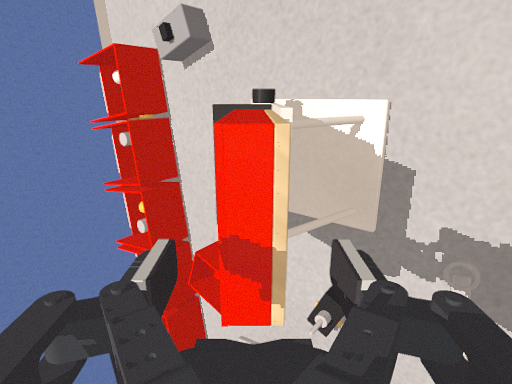

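```bash
python3 - <<'E'
from plan3 import *
s=readout.get_state();p=np.array(s["position"])
Bv=toolR(R_of(-.1455,np.deg2rad(20)),-1)
try: arm.move_straight((p+[-.01,0,.08]).tolist(),v=.12)
except arm.Unreachable:
    print("alt"); arm.move_straight((p+[0.0,0,.10]).tolist(),Bv.tolist(),v=.12)
s=readout.get_state();print(s["t"],np.round(s["position"],3),np.round(s["joint_pos"],2))
q=np.array([.591,.274,-.386,1.578,.106,1.311,-1.555]); q0=np.array(s["joint_pos"])
for k in range(6):
    t,T=fk(q0+(q-q0)*k/5);print(t.round(3),T[:,0].round(2))
E
```

```text
altTraceback (most recent call last):
  File "<stdin>", line 4, in <module>
station.Unreachable: the arm cannot follow that straight line within its joint ranges

During handling of the above exception, another exception occurred:

Traceback (most recent call last):
station.Unreachable: the arm cannot follow that straight line within its joint ranges
```

```bash
python3 - <<'E'
from plan3 import *
s=readout.get_state();q0=np.array(s["joint_pos"]);p=np.array(s["position"])
def show(qa,qb):
    for k in range(6):
        t,T=fk(qa+(qb-qa)*k/5);l=loc(t);tip=loc(t+T[:,0]*.019);print(t.round(3),T[:,0].round(2),"tip in stand e,y,z",(tip-[.148,0,-.019]).round(3))
for dp,ln in(((.02,0,.07),20),((0.05,0,.1),5)):
    q,e=ik(p+np.array(dp),toolR(R_of(-.1455,np.deg2rad(ln)),-1),q0);print(dp,ln,q.round(2),e);show(q0,q)
E
```

```text
(0.02, 0, 0.07) 20 [ 1.45  0.31 -1.41  1.97  0.45  0.81  2.84] 2.0839413080652268e-11
[ 0.456 -0.177  0.241] [ 0.61 -0.09 -0.79] tip in stand e,y,z [-0.209  0.     0.019]
[ 0.474 -0.211  0.261] [ 0.59 -0.18 -0.79] tip in stand e,y,z [-0.211 -0.033  0.049]
[ 0.481 -0.23   0.276] [ 0.53 -0.22 -0.81] tip in stand e,y,z [-0.216 -0.052  0.065]
[ 0.481 -0.231  0.286] [ 0.47 -0.22 -0.86] tip in stand e,y,z [-0.224 -0.053  0.07 ]
[ 0.479 -0.213  0.297] [ 0.4  -0.16 -0.9 ] tip in stand e,y,z [-0.236 -0.035  0.071]
[ 0.476 -0.177  0.311] [ 0.34 -0.05 -0.94] tip in stand e,y,z [-0.253  0.003  0.072]
(0.05, 0, 0.1) 5 [ 1.16  0.53 -1.41  1.64  0.57  1.35  2.68] 7.0758493414927e-11
[ 0.456 -0.177  0.241] [ 0.61 -0.09 -0.79] tip in stand e,y,z [-0.209  0.     0.019]
[ 0.501 -0.23   0.275] [ 0.59 -0.22 -0.78] tip in stand e,y,z [-0.203 -0.049  0.081]
[ 0.523 -0.258  0.297] [ 0.51 -0.29 -0.81] tip in stand e,y,z [-0.205 -0.074  0.114]
[ 0.528 -0.257  0.309] [ 0.39 -0.27 -0.88] tip in stand e,y,z [-0.212 -0.072  0.122]
[ 0.522 -0.227  0.321] [ 0.24 -0.17 -0.95] tip in stand e,y,z [-0.229 -0.043  0.118]
[ 0.506 -0.177  0.341] [ 0.09 -0.01 -1.  ] tip in stand e,y,z [-0.26   0.007  0.109]
```

```bash
python3 - <<'E'
from plan3 import *
s=readout.get_state();q0=np.array(s["joint_pos"])
J=[]
t0,_=fk(q0)
for i in range(7):
    q=q0.copy();q[i]+=.05;t,T=fk(q);print(i,((Q.T@(t-t0))*1000).round(1),"tip",((loc(t+T[:,0]*.019)-loc(t0+_[:,0]*.019))*1000).round(1))
for d in ([0,-.15,0,-.0,0,0,0],[0,-.12,0,-.15,0,.15,0],[0.,-.25,0,-.15,0,.15,0]):
    q=q0+d;t,T=fk(q);print(d,((Q.T@(t-t0))*1000).round(1),(Q.T@T[:,0]).round(2))
E
```

```text
0 [ -3.7 -23.7  -4.8] tip [ -3.7 -24.3  -4.8]
1 [ 7.4  0.4 -5.9] tip [ 7.4  1.1 -6. ]
2 [  1.4 -23.   -8.5] tip [  1.4 -23.6  -8.8]
3 [ -0.7   7.3 -35.1] tip [ -0.7   7.5 -36. ]
4 [-0.  -0.7  3.1] tip [-0.  -0.8  3.3]
5 [ -0.4 -16.5  -4.3] tip [ -0.4 -17.4  -4.6]
6 [-0.  0. -0.] tip [-0.  0. -0.]
[0, -0.15, 0, -0.0, 0, 0, 0] [-22.5   1.6  17.2] [ 0.99 -0.11  0.03]
[0, -0.12, 0, -0.15, 0, 0.15, 0] [-38.  -63.4 108. ] [ 0.96 -0.26  0.14]
[0.0, -0.25, 0, -0.15, 0, 0.15, 0] [-65.7 -49.3 126.5] [ 0.92 -0.34  0.18]
```

```bash
cat > go3.py <<'E'
from plan3 import *
import sys
s=readout.get_state();q0=np.array(s["joint_pos"])
q1=q0.copy();q1[1]-=.3
v=np.array([.591,.274,-.386,1.578,.106,1.311,-1.555]);qv=v.copy();qv[6]+=np.pi
qv,e=ik(np.array([.485,-.18,.40]),fk(qv)[1],qv);print(qv.round(2),e)
for a,b in((q0,q1),(q1,qv)):
    for k in range(7):
        t,T=fk(a+(b-a)*k/6);tip=loc(t+T[:,0]*.019);print(t.round(3),T[:,0].round(2),"tip",(tip-[.148,0,-.019]).round(3))
if len(sys.argv)>1:
    arm.movej(q1.tolist());print(np.round(readout.get_state()["force"],2));arm.movej(qv.tolist())
    s=readout.get_state();print(s["t"],np.round(s["position"],3),np.round(s["force"],2))
    P=imaging.camera_params("wrist");im=imaging.read_camera("wrist")
    np.savez("v6.npz",K=P["intrinsics"],D=P["distortion"],T=P["world_from_camera"],im=im)
    cv2.imwrite("pics/m_w.png",im[:,:,::-1])
    for c in("scene","side"): cv2.imwrite(f"pics/m_{c}.png",imaging.read_camera(c)[:,:,::-1])
E
python3 go3.py
```

```text
[ 0.59  0.26 -0.39  1.49  0.1   1.41  1.6 ] 2.828146290977314e-13
[ 0.456 -0.177  0.241] [ 0.61 -0.09 -0.79] tip [-0.209  0.     0.019]
[ 0.456 -0.177  0.251] [ 0.61 -0.13 -0.78] tip [-0.216 -0.001  0.025]
[ 0.456 -0.176  0.26 ] [ 0.61 -0.17 -0.77] tip [-0.224 -0.001  0.031]
[ 0.456 -0.175  0.27 ] [ 0.61 -0.21 -0.76] tip [-0.232 -0.     0.037]
[ 0.456 -0.174  0.279] [ 0.61 -0.24 -0.75] tip [-0.239  0.     0.043]
[ 0.456 -0.172  0.288] [ 0.61 -0.28 -0.74] tip [-0.247  0.002  0.048]
[ 0.456 -0.169  0.297] [ 0.62 -0.32 -0.72] tip [-0.254  0.003  0.054]
[ 0.456 -0.169  0.297] [ 0.62 -0.32 -0.72] tip [-0.254  0.003  0.054]
[ 0.481 -0.243  0.35 ] [ 0.57 -0.46 -0.68] tip [-0.275 -0.069  0.114]
[ 0.482 -0.294  0.376] [ 0.46 -0.54 -0.71] tip [-0.291 -0.121  0.135]
[ 0.473 -0.312  0.381] [ 0.32 -0.52 -0.79] tip [-0.299 -0.14   0.13 ]
[ 0.468 -0.296  0.378] [ 0.18 -0.41 -0.89] tip [-0.302 -0.123  0.119]
[ 0.472 -0.249  0.381] [ 0.08 -0.22 -0.97] tip [-0.306 -0.073  0.116]
[ 0.485 -0.18   0.4  ] [-0. -0. -1.] tip [-0.32   0.001  0.128]
```

```bash
sed -i 's/qv\[6\]+=np.pi/pass/' go3.py; python3 go3.py go | tail -4; python3 - <<'E'
import cv2,numpy as np
a=cv2.imread("pics/m_scene.png");b=cv2.imread("pics/m_side.png")
cv2.imwrite("pics/m.png",np.hstack([cv2.resize(a[150:350,150:350],(400,400),interpolation=cv2.INTER_CUBIC),cv2.resize(b[90:290,190:390],(400,400),interpolation=cv2.INTER_CUBIC)]))
E
```

```text
[ 0.472 -0.249  0.381] [ 0.08 -0.22 -0.97] tip [-0.306 -0.073  0.116]
[ 0.485 -0.18   0.4  ] [-0. -0. -1.] tip [-0.32   0.001  0.128]
[-0.42 -0.36 -0.42]
25.2 [ 0.485 -0.18   0.4  ] [ 0.47 -0.24 -0.78]
```

View pics/m_w.png

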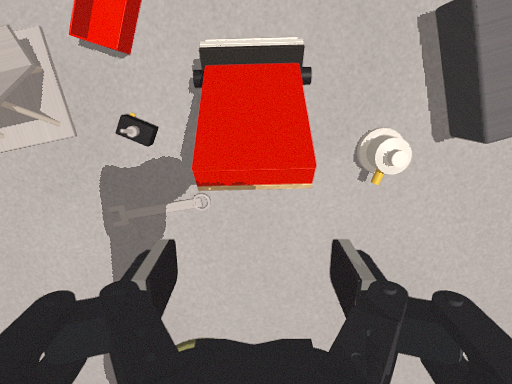

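View pics/m.png

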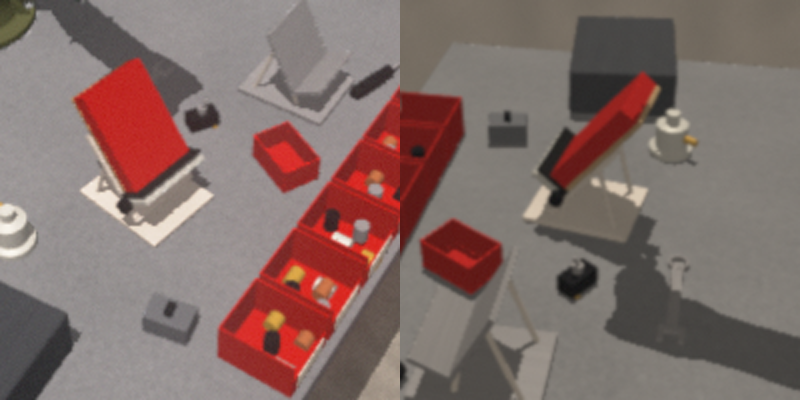

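```bash
python3 - <<'E'
import numpy as np,cv2
im=np.load("v6.npz")["im"][:,:,::-1]
cv2.imwrite("pics/n.png",cv2.resize(im[35:195,185:325],None,fx=3.7,fy=3.7,interpolation=cv2.INTER_CUBIC))
E
```

```text
(no output)
```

View pics/n.png

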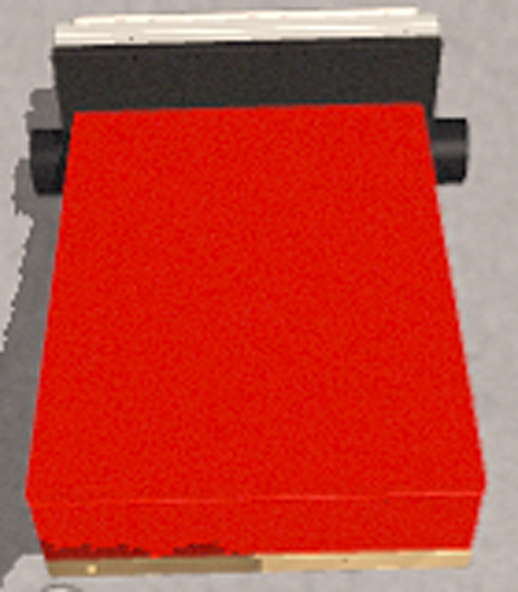

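```bash
python3 - <<'E'
from plan3 import *
v=np.load("v6.npz");P={"intrinsics":v["K"],"distortion":v["D"],"world_from_camera":v["T"]}
c=lambda X,Y:up(X,Y,3.7,185,35)
cs=[((0,.06,.038),c(75,113)),((0,-.06,.038),c(422,103)),((-.17,.06,.038),c(27,495)),((-.17,-.06,.038),c(487,487)),((-.17,.06,.008),c(44,557)),((-.17,-.06,.008),c(472,548))]
rr=[((-.021,.065,.06),c(53,47)),((-.021,-.065,.06),c(440,37))]
def f(p,full=False):
    r=[]
    for l,xy in cs:
        a=Ro.from_rotvec([0,0,p[2]]).as_matrix()@np.array(l)+[p[0],p[1],0]; r.append(proj("",S+Q@(a),P)[0]-xy)
    r=np.array(r);return r if full else r.ravel()
s=least_squares(f,[-.022,0,0]);print(s.x.round(4),np.rad2deg(s.x[2]),f(s.x,True).round(1).tolist())
print([(proj("",S+Q@np.array(l),P)[0]-xy).round(1).tolist() for l,xy in rr])
E
```

```text
[-0.0225 -0.0011 -0.0065] -0.37203537606945747 [[0.1, -0.1], [0.3, 0.0], [-0.6, -0.5], [0.1, -1.4], [0.1, 1.1], [0.1, 0.8]]
[[-1.4, 1.4], [0.1, 0.7]]
```

```bash
python3 - <<'E'
from station import sign_off,readout
s=readout.get_state();print(s["t"]);print(sign_off())
E
```

```text
25.35
the job is handed in; nothing more can be done
None
```

The case is on the white stand, turned over with the board against the back and the red tray on top. I handed it in at 25.35 s. The gripper is clear of everything.

- **How it went:** I gripped tray and board together at the upper edge, lifted them, rolled the pair half a turn about the finger axis with the tool near vertical, and leaned it over the stand. I felt for the back plate, which evened out a 0.25° mismatch. Then I lowered the case slowly until it touched the rest at x ≈ -0.022, with about 4–5 N at contact. I pressed it lightly against the back, released it and drew the fingers out along the case.
- **Last checks:** Fitted from the final wrist picture, the case stands at x = -0.0225, about 1 mm off centre and 0.4° off square. Camera calibration is only good to about 2 mm. The pictures show the pair closed and the other goods apparently where they were; I did not re-measure them.
- **What disagreed:** The camera fit put the rest at x ≈ -0.019 to -0.023, which agrees with the felt value. The pulled-apart stand fits left picture residuals of 1–2 pixels, with one corner off by about 4 that I think was picked wrongly. The first straight retreat upward was refused as unreachable and nothing moved, so I left by a checked joint move instead.
- **Not checked:** The gauge was never seen. I take it to be inside because the pair stayed shut throughout.

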